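# Put the lapping plates away on the covered pile

## Robot

A 6-joint arm with a two-finger parallel gripper is mounted at the origin on a cart in front of the work surface, level with it; the furniture and walls round the work are solid. World frame = base frame: x ahead of the robot, y to its left, z up, the work surface at z = 0. Lengths are in mm, angles in rad, forces in N, time in s.
With the tool pointing down it reaches from about 425 to 1125 mm from the base axis. Payload 14.9 kg.
Tool frame: the origin (TCP) lies between the finger pads; the fingertips stand 17 mm ahead of it and the grasp point (between the pads) lies 2 mm behind it; y points along the fingers, z is the direction in which the jaws open and shut, and the axes are right-handed (so a half turn about y gives the same grasp; the last joint's range is limited). The gripper opens to 91 mm and grips with 3 to 60 N. Pads are 32 mm wide; open, the fingers measure 118 mm over their backs; the gripper's body (76 mm by 178 mm) begins 60 mm behind the grasp point.
Start: joints at [1.262, 0.379, 1.734, -0, 1.028, -0.033], TCP at [190.629, 673.557, 230.932] pointing down, gripper open.
Joint ranges: [-2.77, 2.77], [-0.74, 2.19], [0, 2.66], [-1.06, 4.2], [0.31, 2.87], [-3.08, 3.08]. Speed limits (rad/s): [1.89, 1.89, 2.39, 3.14, 3.14, 3.14].

## Interface

Orientations are given as a unit quaternion [w, x, y, z].
In Python, from station import * gives the robot as it stands. The module is installed in compiled form; this text tells all that it offers.
- The arm moves only by the tool servo_tool, never from a script. Its argument "rows" is a list of rows, each a list of 7 numbers: the shift along the tool's x, y, z in mm, then the turn, a rotation vector about the tool's x, y, z in rad, then the closure, from -1 (fully open) to 1 (shut). A call has 1 to 5 rows; each row is the pose to reach, as a shift and turn from the pose commanded when the call began, along the tool's axes at that moment; what a row does not reach only later rows make up. A row lasts 1/8 s, in which the tool goes at most 62.5 mm and 10.7 degrees, less where a joint would pass 70% of its speed; a pose out of reach is approached as far as the arm can. A call with a gripper value outside its range is refused whole. The fingers move at their own pace and stop on an object; "newtons" is the grip in N (left out, the last holds). Time passes only in rows, so rows that repeat a pose let the fingers close. It gives the time, the measured TCP pose, the force and the opening at its end, in the units of the state.
- read_state(): the state, without advancing time (a new reading comes with each control period).
- get_image(name): name is "scene" or "top" or "wrist"; returns a dict with "image" (384x512x3 uint8, red, green, blue), "intrinsics" (3x3 intrinsics, pixels), "eye" and "attitude" of the camera in the world. Camera axes: x right, y up, looking along -z (the intrinsics and any distortion apply to the point x, -y, -z); pixel columns grow to the right and rows downward; lengths in mm; the calibration is good to about 2 mm. A picture is of the moment at which its call begins. There is no depth.
- finish_job(): hands the job in, once; it reports no verdict.
The state is a dict: "time": time; "joint_positions": joint angles; "qd": joint speeds; "joint_efforts": joint torques, N m; "ee_pos": TCP position; "tool_rot": TCP orientation; "force": force on the tool from outside, world axes, zero at the start; "ft_torque": the same for the moment, N m; "gripper_width": finger opening in mm.
Only numpy, scipy, OpenCV 4.12 (cv2) and the standard library are available. Lean on these libraries where they do the work, as an engineer would, in place of code of your own. Each camera call takes 0.05 s, during which the arm holds its last target.

## Task

Put the loose lapping plates away: first lift the dust cover off the plate magazine by its handle and set it flat in its wooden tray. Then lay every plate that lies on the bench flat on the pile between the magazine's guide rods, squared up with the pile; nobody knows how high the pile stands today, so lower each plate gently until you feel it rest before letting go, never letting it drop or pressing hard. When all are in, put the cover back squarely over the rods.

Things in the scene. Friction and masses are not known exactly. Their poses are not given: they have to be found in the camera images.
- magazine: fixed plate magazine: grey foot 168 (x) x 92 (y) x 40 (z) mm with a well in its middle and six upright 8 mm steel rods at (x, y) = (+-73, 0), (+-58, +-34) mm. Between the rods, lengthwise along x and centred, stands a firm pile of the same plates; 4 mm play all round; its long sides are open between the rods, where fingers pass. Origin: under the foot's centre, at bench height
- rod_tops (a point): point of the magazine midway between the tops of its six rods, 128 mm above the bench. The pile's top is not measured and differs from start to start: anywhere from 48 to 80 mm above the bench before plates are added (hidden by the cover at the start). Each plate adds 8 mm
- cover_grip (a point): loose grey cover 169 (x) x 91 (y) mm, 0.25 kg, black handle bar 50 (x) x 14 (y) x 24 (z) mm on top. Point: the bar's centre, 12 mm under its top, 12 above the lid, 16 above the lid's underside, which rests on the rod tops (so 144 mm above the magazine's origin when on), 30 above the edge of the skirt, which hangs 4.5 mm outside the rods. x along its length
- tray: fixed open wooden tray for the cover: outside 189 (x) x 111 (y) x 16 (z) mm, walls and floor 4 mm. Origin: under its centre, at bench height; the parked cover stands on the tray floor, its handle centre 34 mm above this origin. x along its length
- plate_1_center (a point): loose lapping plate, a flat dark steel slab with a grid of fine grooves on top, 130 (x) x 52 (y) x 8 (z) mm, 0.29 to 0.47 kg, lying flat on the bench at the start; this point is its centre, 4 mm above its underside; x along its length. May be absent (None): 3 to 5 plates are there
- plate_2_center (a point): loose lapping plate, a flat dark steel slab with a grid of fine grooves on top, 130 (x) x 52 (y) x 8 (z) mm, 0.29 to 0.47 kg, lying flat on the bench at the start; this point is its centre, 4 mm above its underside; x along its length. May be absent (None): 3 to 5 plates are there
- plate_3_center (a point): loose lapping plate, a flat dark steel slab with a grid of fine grooves on top, 130 (x) x 52 (y) x 8 (z) mm, 0.29 to 0.47 kg, lying flat on the bench at the start; this point is its centre, 4 mm above its underside; x along its length. May be absent (None): 3 to 5 plates are there
- plate_4_center (a point): loose lapping plate, a flat dark steel slab with a grid of fine grooves on top, 130 (x) x 52 (y) x 8 (z) mm, 0.29 to 0.47 kg, lying flat on the bench at the start; this point is its centre, 4 mm above its underside; x along its length. May be absent (None): 3 to 5 plates are there
- plate_5_center (a point): loose lapping plate, a flat dark steel slab with a grid of fine grooves on top, 130 (x) x 52 (y) x 8 (z) mm, 0.29 to 0.47 kg, lying flat on the bench at the start; this point is its centre, 4 mm above its underside; x along its length. May be absent (None): 3 to 5 plates are there

How it is judged:
By the outcome, as a careful person would: the job done as asked, in the order asked, and still so for the second after the job is handed in, with the robot touching nothing.
Of plate_1, plate_2, plate_3, plate_4, plate_5 only 3 to 5 are there at a start; the rules pass over those that are not, and their reading is None.
At some moment in a run one of plate_1, plate_2, plate_3, plate_4, plate_5 may be knocked a few centimetres aside while the robot is not near it.
It also fails if it takes over 210 s, if anything falls off the work surface, if the arm or the gripper's body presses on something with over 40 N, if the wrist force passes 120 N, or if a joint passes its speed limit or range.

## Working session

There is one attempt and no reset: what is moved stays moved. The work goes in short steps, Python scripts to look and compute and a tool call to move; the robot and the scene stay as the last step left them, time stands still between calls to the robot, and variables do not carry over. Pictures are saved under pics/ and viewed, and the job is handed in when it is done.

Besides the shell and the picture viewer there is one more tool, called after ">>>" by a JSON object that holds its "op" and its "data", one argument or row to a line. servo_tool: Moves the arm, as the interface text tells. Its arguments: {"type":"object","properties":{"rows":{"type":"array"},"newtons":{"type":"number"}},"required":["rows"]}

```bash
ls; mkdir -p pics; python3 - <<'E'
from station import *
import cv2
s=read_state();print(s)
for n in ["scene","top","wrist"]:
    d=get_image(n);cv2.imwrite(f"pics/{n}0.png",d["image"][:,:,::-1]);print(n,{k:v for k,v in d.items() if k!="image"})
E
```

```text
pics
{'time': 0.0, 'joint_positions': array([ 1.26168690e+00,  3.79389367e-01,  1.73476275e+00,  7.04515015e-06,
        1.02848085e+00, -3.33072356e-02]), 'qd': array([0.0009142 , 0.00111281, 0.0005663 , 0.00044469, 0.00057445,
       0.00099906]), 'joint_efforts': array([-1.26152096e-03, -7.63719964e+01, -4.34363580e+01,  6.50360528e-02,
        4.24904551e-02, -4.97383417e-05]), 'ee_pos': array([190.52193524, 673.19738718, 230.31059312]), 'tool_rot': array([-0.70003167,  0.7007558 , -0.09726807,  0.09713853]), 'force': array([-0.48266831, -0.04263091, -0.19505167]), 'ft_torque': array([ 0.05448346, -0.04268784, -0.00035332]), 'gripper_width': 91.01589620038844}
scene {'intrinsics': array([[429.46862686,   0.        , 256.81570078],
       [  0.        , 429.46862686, 194.31337459],
       [  0.        ,   0.        ,   1.        ]]), 'eye': array([-132.19547295, -658.75408867, 1106.9118518 ]), 'attitude': array([ 0.84433863,  0.31038064, -0.15181751, -0.40952116])}
top {'intrinsics': array([[385.54897024,   0.        , 252.92833253],
       [  0.        , 385.54897024, 185.78667433],
       [  0.        ,   0.        ,   1.        ]]), 'eye': array([ 372.04538414, -123.51793064, 1334.60316613]), 'attitude': array([-0.70280543, -0.0356859 ,  0.0457202 ,  0.70901389])}
wrist {'intrinsics': array([[272.83126739,   0.        , 257.90347786],
       [  0.        , 272.83126739, 198.48926249],
       [  0.        ,   0.        ,   1.        ]]), 'eye': array([120.97702192, 693.45225667, 383.93422185]), 'attitude': array([ 0.79087714, -0.10289608, -0.07719347,  0.59830337])}
```

View pics/scene0.png

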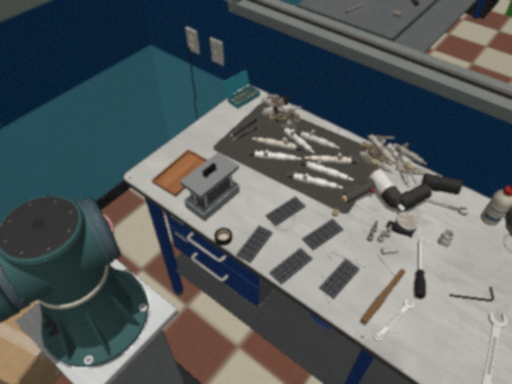

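View pics/top0.png

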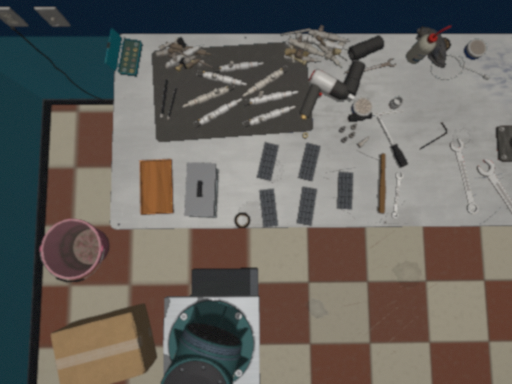

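View pics/wrist0.png

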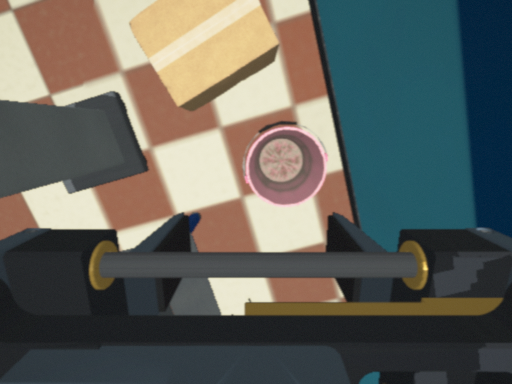

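The scene shows the tray (top px ~157,187), the covered magazine (~200,190) and five plates (268,161; 309,161; 268,208; 307,206; 345,190). I'll measure them next.

```bash
cat > h.py <<'E'
from station import *
import numpy as np, cv2
from scipy.spatial.transform import Rotation as R
def rot(q): return R.from_quat([q[1],q[2],q[3],q[0]])
def cast(d,uv,z):
    uv=np.atleast_2d(np.asarray(uv,float)); K=d["intrinsics"]
    v=np.c_[(uv[:,0]-K[0,2])/K[0,0],-(uv[:,1]-K[1,2])/K[1,1],-np.ones(len(uv))]
    w=rot(d["attitude"]).apply(v); t=(z-d["eye"][2])/w[:,2]
    return d["eye"]+w*t[:,None]
def proj(d,P):
    P=np.atleast_2d(np.asarray(P,float)); K=d["intrinsics"]
    c=rot(d["attitude"]).inv().apply(P-d["eye"])
    return np.c_[K[0,0]*c[:,0]/-c[:,2]+K[0,2],K[1,1]*-c[:,1]/-c[:,2]+K[1,2]]
def rect(mask_or_cnt,d,z):
    """contour -> world at z -> minAreaRect: centre, long, short, angle of long axis"""
    P=cast(d,mask_or_cnt.reshape(-1,2),z)[:,:2].astype(np.float32)
    (c,(w,h),a)=cv2.minAreaRect(P); a=np.radians(a)
    if w<h: w,h=h,w; a+=np.pi/2
    a=(a+np.pi/2)%np.pi-np.pi/2
    return np.array(c),w,h,a
def save(n,img,f=1): cv2.imwrite(f"pics/{n}.png",cv2.resize(img,None,fx=f,fy=f,interpolation=cv2.INTER_CUBIC)[:,:,::-1])
def go(xyz,yaw=None,down=True):
    """tool-frame shift and turn for target TCP xyz and jaw direction yaw (angle of tool z in world xy, mod pi)"""
    s=read_state(); r=rot(s["tool_rot"]); sh=r.inv().apply(np.array(xyz)-s["ee_pos"])
    out=[np.round(sh,1)]
    if yaw is not None:
        best=None
        for k in(0,np.pi):
            zt=np.array([np.cos(yaw+k),np.sin(yaw+k),0]);yt=np.array([0,0,-1.]);xt=np.cross(yt,zt)
            t=R.from_matrix(np.c_[xt,yt,zt]); rv=(r.inv()*t).as_rotvec()
            if best is None or np.linalg.norm(rv)<np.linalg.norm(best): best=rv
        out.append(np.round(best,4))
    return out
def st():
    s=read_state(); r=rot(s["tool_rot"]).as_matrix()
    print("t%.2f"%s["time"],"p",s["ee_pos"].round(1),"yaw(z) %.3f"%np.arctan2(r[1,2],r[0,2]),"tilt",r[2,[0,2]].round(3),"F",s["force"].round(1),"M",s["ft_torque"].round(2),"w %.1f"%s["gripper_width"],"q6 %.2f"%s["joint_positions"][5])
E
python3 - <<'E'
from h import *
s=read_state(); print(rot(s["tool_rot"]).as_matrix().round(3))
d=get_image("top"); im=d["image"]; save("crop0",im[140:235,110:370],3)
print(cast(d,[[0,0],[511,0],[256,192]],0).round())
g=cv2.cvtColor(im,cv2.COLOR_RGB2GRAY)
for lo,hi,n,z in((0,115,"dark",8),):
    m=(g<100).astype(np.uint8); m[:,:230]=0;m[:138]=0;m[226:]=0
    m=cv2.morphologyEx(m,cv2.MORPH_CLOSE,np.ones((3,3)))
    for c in cv2.findContours(m,cv2.RETR_EXTERNAL,cv2.CHAIN_APPROX_NONE)[0]:
        if cv2.contourArea(c)>150: print(n,rect(c,d,z),cv2.minAreaRect(c)[0])
hsv=cv2.cvtColor(im,cv2.COLOR_RGB2HSV)
m=((hsv[...,1]>110)&(hsv[...,0]<22)).astype(np.uint8); m[:,:135]=0; m[:,180:]=0;m[:150]=0;m[220:]=0
for c in cv2.findContours(m,cv2.RETR_EXTERNAL,cv2.CHAIN_APPROX_NONE)[0]:
    if cv2.contourArea(c)>150: print("tray",rect(c,d,16),cv2.minAreaRect(c))
E
```

```text
[[ 0.962 -0.     0.272]
 [-0.272 -0.001  0.962]
 [-0.    -1.    -0.001]]
[[ 1218.   775.     0.]
 [ 1216. -1112.     0.]
 [  505.  -154.     0.]]
dark (array([ 449.56640625, -194.07192993]), 124.27787780761719, 47.782325744628906, np.float64(0.08888553970680846)) (267.9643859863281, 207.66165161132812)
dark (array([ 454.58093262, -326.49273682]), 126.3500747680664, 48.206146240234375, np.float64(-0.17978161623381528)) (306.25946044921875, 205.85678100585938)
dark (array([ 507.89633179, -461.10928345]), 126.55638122558594, 49.828529357910156, np.float64(-0.08008751240724443)) (344.5628967285156, 190.11648559570312)
dark (array([ 532.47692871, -590.38623047]), 204.6492919921875, 23.488889694213867, np.float64(-0.08523260647522335)) (381.3072509765625, 183.0118408203125)
dark (array([ 630.11218262, -653.42260742]), 84.54877471923828, 34.357177734375, np.float64(0.45837839326593555)) (397.8302001953125, 155.09437561035156)
dark (array([ 609.50769043, -339.22436523]), 127.05563354492188, 48.40472412109375, np.float64(-0.25152611073611375)) (308.755615234375, 161.55899047851562)
dark (array([ 612.00177002, -194.501297  ]), 126.4840316772461, 47.88905334472656, np.float64(-0.2307257573581598)) (267.4005126953125, 161.1549530029297)
dark (array([  647.59710693, -1033.23937988]), 82.75517272949219, 53.69287872314453, np.float64(-0.006747518095878924)) (503.5, 149.5)
tray (array([525.55334473, 189.69732666]), 182.42730712890625, 106.43399810791016, np.float64(0.047938530807593915)) ((155.96311950683594, 186.48867797851562), (52.91108322143555, 31.161460876464844), 88.60282135009766)
```

View pics/crop0.png

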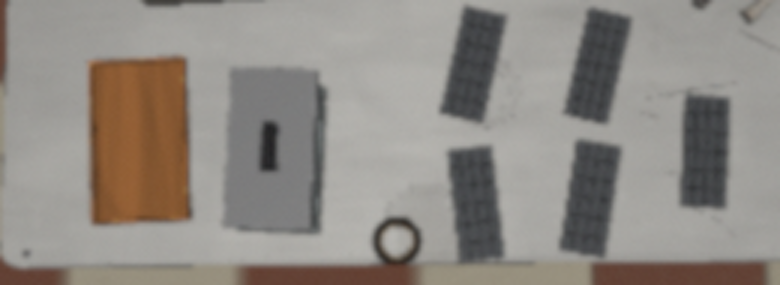

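```bash
python3 - <<'E'
from h import *
d=get_image("top"); im=d["image"]; g=cv2.cvtColor(im,cv2.COLOR_RGB2GRAY)
m=(g<60).astype(np.uint8); m[:,:193]=0;m[:,207:]=0;m[:175]=0;m[203:]=0
for c in cv2.findContours(m,cv2.RETR_EXTERNAL,cv2.CHAIN_APPROX_NONE)[0]: print("handle",rect(c,d,156))
# lid corners from crop view
lid=np.array([[231,68],[317,70],[319,232],[224,228]])/3+[110,140]
P=cast(d,lid,132)[:,:2]; print(P.round(),P.mean(0))
dw=get_image("wrist"); print("cam look",rot(dw["attitude"]).apply([0,0,-1]), "up",rot(dw["attitude"]).apply([0,1,0]))
h=rect(c,d,156)[0]
print(go([h[0],h[1],260],1.57+0.03))
st()
E
```

```text
handle (array([502.83389282,  24.68298721]), 43.3258171081543, 12.23691177368164, np.float64(0.005878273759347685))
[[586.  66.]
 [583. -24.]
 [413. -27.]
 [418.  72.]] [500.35123959  21.65918395]
cam look [ 0.24536549 -0.0699483  -0.96690383] up [-0.93044636  0.2630074  -0.25514052]
[array([ 477.1,  -29.1, -539.2]), array([ 0.0004, -0.305 , -0.    ])]
t0.30 p [190.6 673.4 230.7] yaw(z) 1.295 tilt [ 0. -0.] F [ 0.1  0.5 -0.5] M [ 0.03 -0.04 -0.04] w 91.4 q6 -0.03
```

>>> {"op": "servo_tool", "data": {
  "rows": [
    [200,-29,-226,0,-0.15,0,-1],
    [200,-29,-226,0,-0.15,0,-1],
    [200,-29,-226,0,-0.15,0,-1],
    [200,-29,-226,0,-0.15,0,-1],
    [200,-29,-226,0,-0.15,0,-1]
  ]
}}

```text
time: 0.92
ee_pos: [322.1, 399.7, 260.2]
tool_rot: [0.706, -0.706, 0.044, -0.045]
force: [0.7, -0.8, 0.4]
gripper_width: 91.0
```

```bash
python3 - <<'E'
from h import *
st();print(go([503,25,260],1.59))
E
```

```text
t0.93 p [322.1 399.7 260.2] yaw(z) 1.445 tilt [0. 0.] F [ 0.7 -0.8  0.4] M [ 0.01 -0.04  0.01] w 91.0 q6 -0.60
[array([ 2.265e+02,  2.000e-01, -3.490e+02]), array([-0.0002, -0.1451,  0.0003])]
```

>>> {"op": "servo_tool", "data": {
  "rows": [
    [226,0,-349,0,-0.145,0,-1],
    [226,0,-349,0,-0.145,0,-1],
    [226,0,-349,0,-0.145,0,-1],
    [226,0,-349,0,-0.145,0,-1],
    [226,0,-349,0,-0.145,0,-1]
  ]
}}

```text
time: 1.55
ee_pos: [457.8, 118.2, 260.3]
tool_rot: [0.707, -0.707, -0.007, 0.006]
force: [0.3, 0.5, -0.1]
gripper_width: 91.5
```

```bash
python3 - <<'E'
from h import *
st();print(go([503,25,260],1.59))
E
```

```text
t1.55 p [457.8 118.2 260.3] yaw(z) 1.590 tilt [0.001 0.   ] F [ 0.3  0.5 -0.1] M [ 0.03 -0.02 -0.03] w 91.5 q6 -1.39
[array([ 43.4,   0.4, -94. ]), array([-0.0002,  0.    ,  0.001 ])]
```

>>> {"op": "servo_tool", "data": {
  "rows": [
    [43,0,-94,0,0,0,-1],
    [43,0,-94,0,0,0,-1],
    [43,0,-94,0,0,0,-1],
    [43,0,-94,0,0,0,-1]
  ]
}}

```text
time: 2.05
ee_pos: [501.6, 27.3, 259.8]
tool_rot: [0.707, -0.707, -0.007, 0.007]
force: [-0.7, 0.1, -0.1]
gripper_width: 91.2
```

```bash
python3 - <<'E'
from h import *
st()
d=get_image("wrist");save("w1",d["image"],1.5); print(d["eye"],proj(d,[[503,25,156]]))
E
```

```text
t2.05 p [501.6  27.3 259.8] yaw(z) 1.590 tilt [-0.  0.] F [-0.7  0.1 -0.1] M [0.02 0.02 0.01] w 91.2 q6 -1.58
[429.3447188   26.38510894 413.39994841] [[255.01912284 204.20560937]]
```

View pics/w1.png

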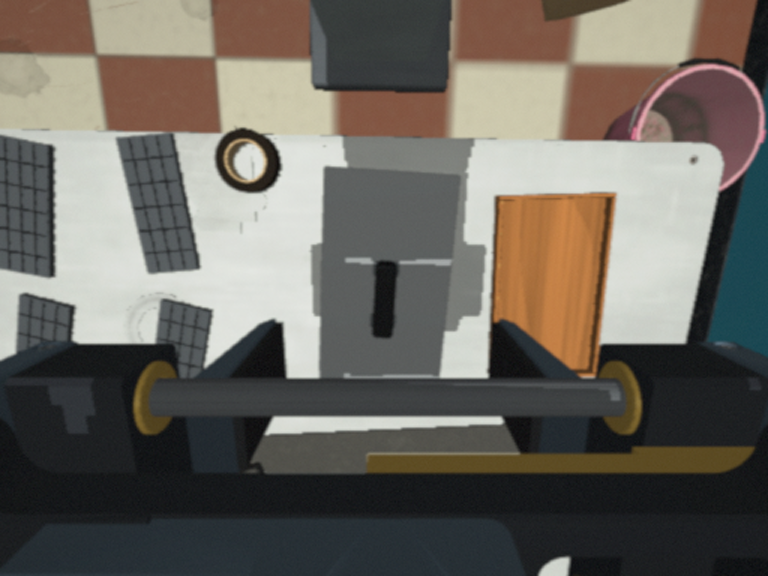

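```bash
python3 - <<'E'
from h import *
d=get_image("wrist"); im=d["image"]; g=cv2.cvtColor(im,cv2.COLOR_RGB2GRAY)
m=(g<48).astype(np.uint8); m[:,:240]=0;m[:,275:]=0;m[:165]=0;m[232:]=0
for c in cv2.findContours(m,cv2.RETR_EXTERNAL,cv2.CHAIN_APPROX_NONE)[0]:
  if cv2.contourArea(c)>50:
    print(cv2.boundingRect(c)); print("handle@156",rect(c,d,156),"@132",rect(c,d,132))
lid=np.array([[324,168],[460,176],[441,377],[320,377]])/1.5
P=cast(d,lid,132)[:,:2]; print(P.round(1))
u=P[3]-P[0]; print(np.arctan2(u[1],u[0])); u=P[2]-P[1]; print(np.arctan2(u[1],u[0]));u=P[0]-P[1]; print(np.arctan2(u[1],u[0])-1.5708)
save("lid",im[100:265,190:330],4)
hsv=cv2.cvtColor(im,cv2.COLOR_RGB2HSV)
m=((hsv[...,1]>110)&(hsv[...,0]<22)).astype(np.uint8); m[:,:320]=0; m[:,420:]=0;m[:125]=0;m[250:]=0
save("tray",im[115:265,310:430],4)
E
```

```text
(248, 174, 17, 51)
handle@156 (array([498.33306885,  25.88815689]), 51.031803131103516, 13.714439392089844, np.float64(-0.04907327045856302)) @132 (array([504.77438354,  25.81176376]), 55.78934860229492, 14.992997169494629, np.float64(-0.0490730041424543))
[[416.2 -14.8]
 [419.4  74.8]
 [564.   70. ]
 [565.8 -20.6]]
-0.03923671015105802
-0.03307964487789976
-3.177905079911195
```

View pics/lid.png

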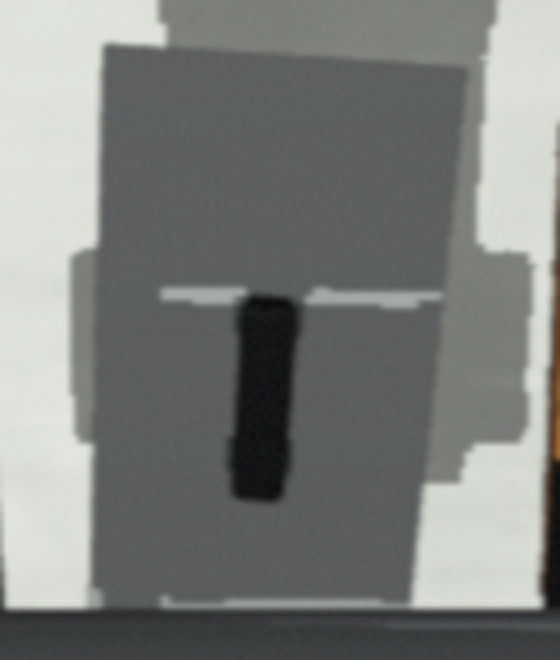

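View pics/tray.png

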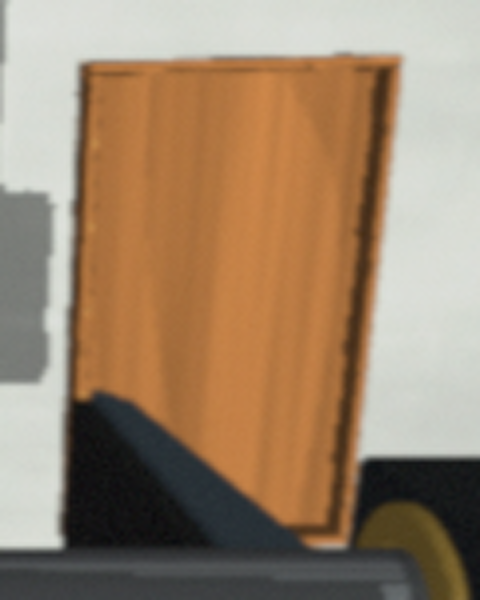

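```bash
python3 - <<'E'
from h import *
d=get_image("wrist")
c=np.array([[82,64],[401,58],[352,547],[65,545]])/4+[310-.4,115-.4]
P=cast(d,c,16)[:,:2]; print(P.round(1)); print(np.linalg.norm(P[0]-P[1]),np.linalg.norm(P[1]-P[2]))
u=P[2]-P[1];print(np.arctan2(u[1],u[0]));u=P[3]-P[0];print(np.arctan2(u[1],u[0]));u=P[0]-P[1];print(np.arctan2(u[1],u[0])+np.pi/2)
a=np.arctan2(*(P[2]-P[1])[::-1]); m=(P[0]+P[1])/2; print("centre",m+94.5*np.array([np.cos(a),np.sin(a)]), "diag",(P[1]+P[2])/2)
dt=get_image("top"); save("ttray",dt["image"][150:225,130:225],8)
st(); print(go([501.5,26.2,180],1.533), go([501.5,26.2,151],1.533))
E
```

```text
[[432.7 129.1]
 [428.3 241.5]
 [616.3 252.6]
 [617.7 138.6]]
112.49618355980094 188.28117493630677
0.05904614800927475
0.0514898043770712
0.038710714530953316
centre [524.84526985 190.86517083] diag [522.30962362 247.04991385]
t2.25 p [501.6  27.8 260. ] yaw(z) 1.591 tilt [0. 0.] F [-0.   0.3 -0.6] M [-0.   -0.   -0.06] w 91.4 q6 -1.58
[array([-0.2, 80. , -1.6]), array([-0.    ,  0.0584,  0.0001])] [array([ -0.2, 109. ,  -1.6]), array([-0.    ,  0.0584,  0.0001])]
```

View pics/ttray.png

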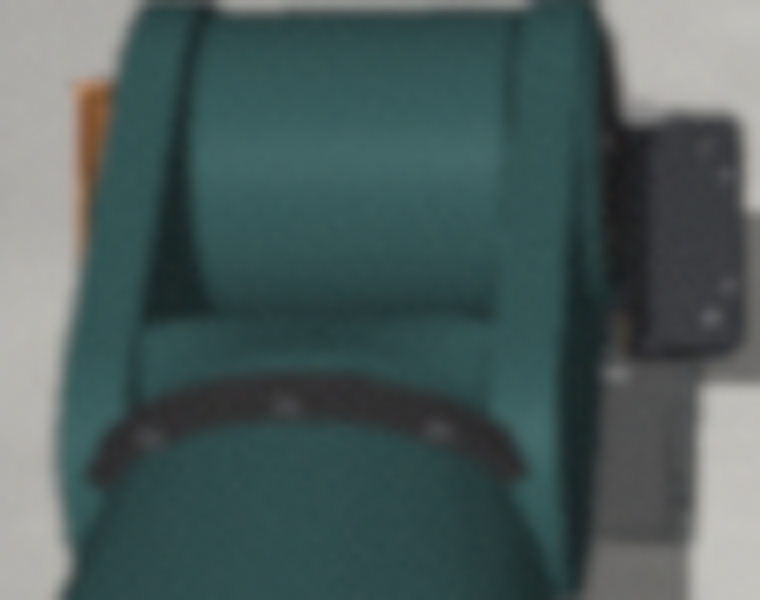

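>>> {"op": "servo_tool", "data": {
  "rows": [
    [0,60,-2,0,0.058,0,-1],
    [0,85,-2,0,0.058,0,-1],
    [0,100,-2,0,0.058,0,-1],
    [0,109,-2,0,0.058,0,-1],
    [0,109,-2,0,0.058,0,-1]
  ]
}}

```text
time: 2.88
ee_pos: [502.1, 25.1, 151.1]
tool_rot: [-0.707, 0.707, -0.014, 0.014]
force: [-0.5, 0.0, -0.1]
gripper_width: 91.0
```

```bash
python3 - <<'E'
from h import *
st();print(go([501.5,26.2,151],1.533))
d=get_image("wrist");save("w2",d["image"],1.5)
E
```

```text
t2.88 p [502.1  25.1 151.1] yaw(z) 1.532 tilt [ 0. -0.] F [-0.5  0.  -0.1] M [ 0.05  0.   -0.02] w 91.0 q6 -1.53
[array([-0.7,  0.1,  1.1]), array([ 0.    , -0.0007,  0.0001])]
```

View pics/w2.png

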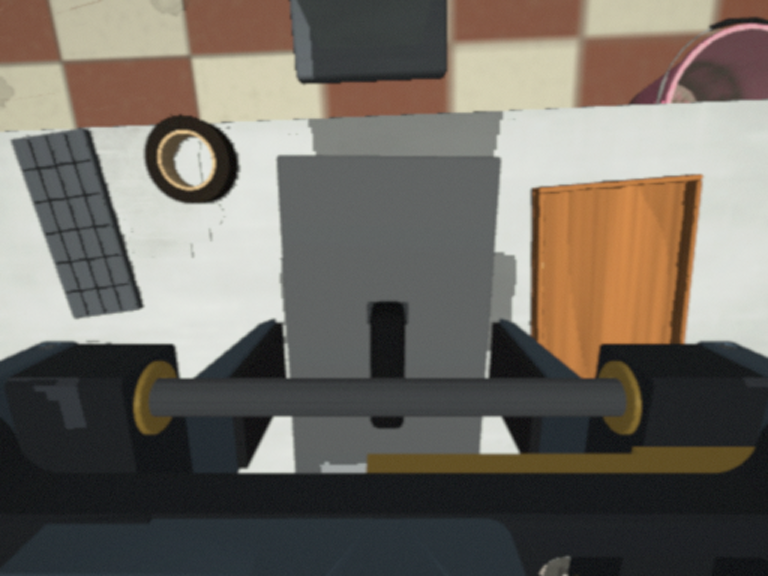

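>>> {"op": "servo_tool", "data": {
  "rows": [
    [0,0,0,0,0,0,1],
    [0,0,0,0,0,0,1],
    [0,0,0,0,0,0,1],
    [0,0,0,0,0,0,1],
    [0,0,0,0,0,0,1]
  ],
  "newtons": 40
}}

```text
time: 3.55
ee_pos: [502.0, 24.9, 151.0]
tool_rot: [-0.707, 0.707, -0.014, 0.014]
force: [-0.6, 0.5, -0.3]
gripper_width: 43.7
```

```bash
python3 - <<'E'
from h import *
st()
E
```

```text
t3.55 p [502.   24.9 151. ] yaw(z) 1.532 tilt [ 0. -0.] F [-0.6  0.5 -0.3] M [ 0.04 -0.01  0.  ] w 43.7 q6 -1.53
```

>>> {"op": "servo_tool", "data": {
  "rows": [
    [0,0,0,0,0,0,1],
    [0,0,0,0,0,0,1],
    [0,0,0,0,0,0,1],
    [0,0,0,0,0,0,1],
    [0,0,0,0,0,0,1]
  ]
}}

```text
time: 4.18
ee_pos: [502.0, 25.0, 150.9]
tool_rot: [-0.707, 0.707, -0.014, 0.014]
force: [-0.1, 0.9, -0.0]
gripper_width: 13.8
```

```bash
python3 - <<'E'
from h import *
st()
E
```

```text
t4.17 p [502.   25.  150.9] yaw(z) 1.532 tilt [-0. -0.] F [-0.1  0.9 -0. ] M [ 0.05  0.02 -0.01] w 13.8 q6 -1.53
```

>>> {"op": "servo_tool", "data": {
  "rows": [
    [0,-4,0,0,0,0,1],
    [0,-10,0,0,0,0,1],
    [0,-20,0,0,0,0,1],
    [0,-40,0,0,0,0,1],
    [0,-60,0,0,0,0,1]
  ]
}}

```text
time: 4.8
ee_pos: [502.0, 24.9, 212.1]
tool_rot: [0.707, -0.707, 0.014, -0.014]
force: [1.2, -1.2, -3.3]
gripper_width: 14.0
```

```bash
python3 - <<'E'
from h import *
st();
d=get_image("wrist");save("w3",d["image"],1.5)
print(go([525,190,211],1.619))
E
```

```text
t4.80 p [502.   24.9 212.1] yaw(z) 1.532 tilt [0. 0.] F [ 1.2 -1.2 -3.3] M [0.01 0.04 0.01] w 14.0 q6 -1.53
[array([ 15.3,   3.7, 165.8]), array([-0.    , -0.087 ,  0.0034])]
```

View pics/w3.png

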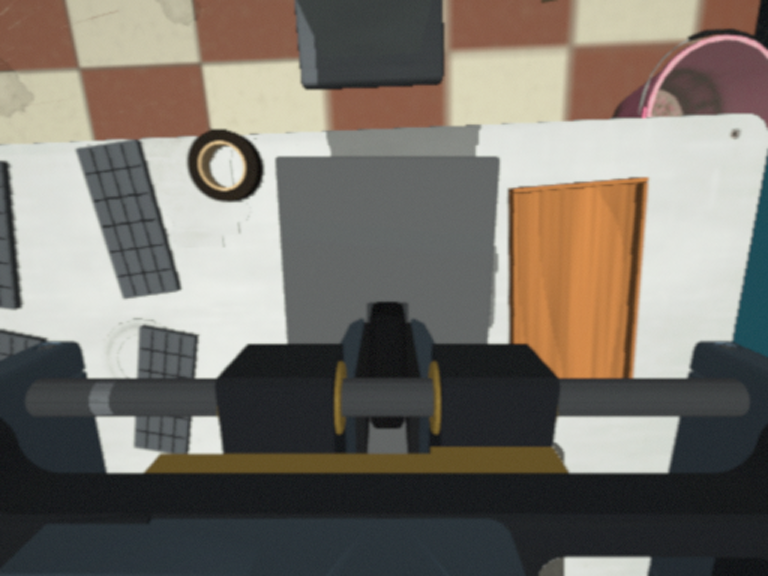

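>>> {"op": "servo_tool", "data": {
  "rows": [
    [4,0,45,0,-0.03,0,1],
    [8,0,90,0,-0.06,0,1],
    [12,0,135,0,-0.087,0,1],
    [15,2,166,0,-0.087,0,1],
    [15,2,166,0,-0.087,0,1]
  ]
}}

```text
time: 5.48
ee_pos: [523.4, 191.9, 208.8]
tool_rot: [0.707, -0.707, -0.018, 0.018]
force: [-0.8, 0.4, -3.1]
gripper_width: 13.5
```

```bash
python3 - <<'E'
from h import *
st();
d=get_image("wrist");save("w4",d["image"],1.5)
s=read_state();print(go([525,190,60],1.619))
P=cast(d,np.array([[277,157],[499,157]])/1.5,s["ee_pos"][2]-19); print(P,(rot(s["tool_rot"]).inv().apply(P-s["ee_pos"])).round(1))
E
```

```text
t5.47 p [523.4 191.9 208.8] yaw(z) 1.621 tilt [0. 0.] F [-0.8  0.4 -3.1] M [ 0.02 -0.02  0.01] w 13.5 q6 -1.31
[array([  1.8, 148.8,  -0.9]), array([ 0.0001,  0.0015, -0.0003])]
[[440.7889167  144.26080959 189.79523411]
 [436.29995529 232.93741799 189.79523411]] [[-84.6  19.  -42.4]
 [-84.7  19.   46.4]]
```

View pics/w4.png

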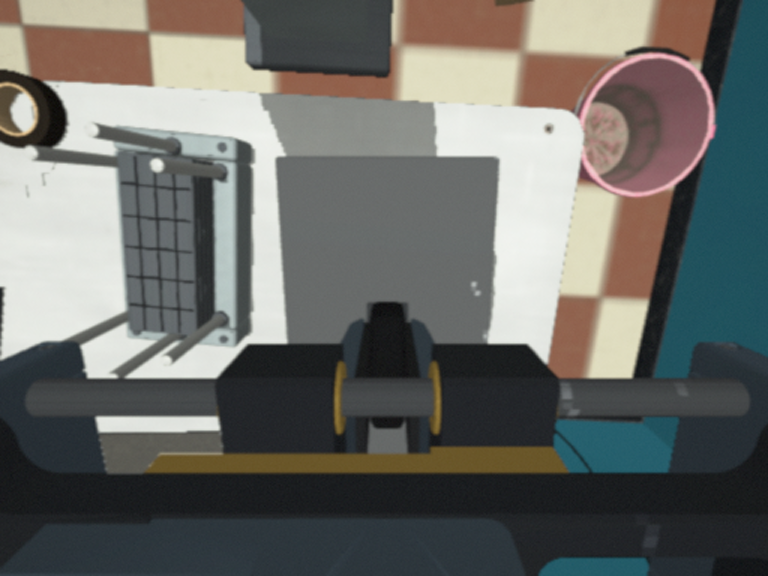

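>>> {"op": "servo_tool", "data": {
  "rows": [
    [1.5,60,-2,0,0,0,1],
    [1.5,115,-2,0,0,0,1],
    [1.5,145,-2,0,0,0,1],
    [1.5,150,-2,0,0,0,1],
    [1.5,150,-2,0,0,0,1]
  ]
}}

```text
time: 6.15
ee_pos: [525.5, 188.0, 59.8]
tool_rot: [0.707, -0.707, -0.017, 0.017]
force: [0.3, -0.1, -1.8]
gripper_width: 13.8
```

```bash
python3 - <<'E'
from h import *
st();
d=get_image("wrist");save("w5",d["image"],1.5)
s=read_state();print(go([525,189.5,41],1.619))
d=get_image("scene");save("s5",d["image"][130:230,130:270],5)
E
```

```text
t6.15 p [525.5 188.   59.8] yaw(z) 1.618 tilt [0.001 0.   ] F [ 0.3 -0.1 -1.8] M [ 0.04 -0.05 -0.07] w 13.8 q6 -1.32
[array([-0.8, 19.3,  1.3]), array([-0.0004, -0.0003,  0.0017])]
```

View pics/w5.png

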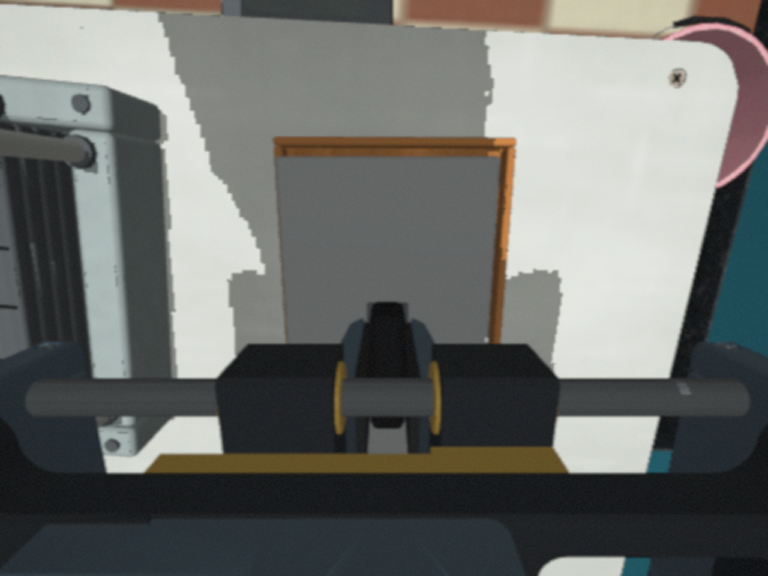

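View pics/s5.png

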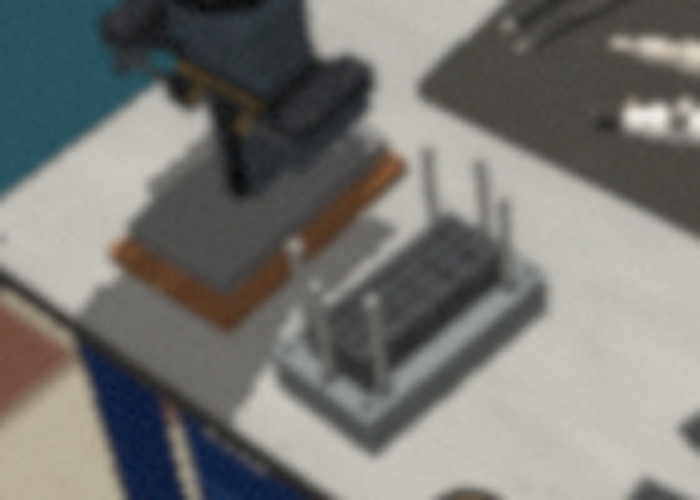

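```bash
python3 - <<'E'
from h import *
d=get_image("wrist");s=read_state();st()
r=rot(s["tool_rot"]).inv()
for n,z,p in(("tray",16,[[274,139],[515,139]]),("lid",41,[[277,156],[499,156]])):
    P=cast(d,np.array(p)/1.5,z);Q=r.apply(P-s["ee_pos"]);print(n,P.round(1),Q.round(1),Q.mean(0))
E
```

```text
t6.30 p [525.9 188.4  60.5] yaw(z) 1.619 tilt [0.002 0.001] F [-0.  -0.  -2.6] M [ 0.01 -0.    0.05] w 14.0 q6 -1.32
tray [[434.1 133.3  16. ]
 [428.8 242.5  16. ]] [[-94.5  44.2 -50.7]
 [-94.5  44.3  58.6]] [-94.50205292  44.2532166    3.95677   ]
lid [[442.9 140.9  41. ]
 [438.6 229.7  41. ]] [[-85.3  19.2 -43.5]
 [-85.3  19.3  45.4]] [-85.30515755  19.27226961   0.94568058]
```

>>> {"op": "servo_tool", "data": {
  "rows": [
    [-0.5,6,2.5,0,0,0,1],
    [-0.5,12,2.5,0,0,0,1],
    [-0.5,16,2.5,0,0,0,1],
    [-0.5,17.5,2.5,0,0,0,1],
    [-0.5,18.5,2.5,0,0,0,1]
  ]
}}

```text
time: 6.92
ee_pos: [524.2, 190.7, 40.9]
tool_rot: [-0.707, 0.707, 0.017, -0.017]
force: [-10.6, -3.6, 27.5]
gripper_width: 14.2
```

```bash
python3 - <<'E'
from h import *
st()
E
```

```text
t6.92 p [524.2 190.7  40.9] yaw(z) 1.619 tilt [-0.001 -0.   ] F [-10.6  -3.6  27.5] M [-0.55  1.89 -0.01] w 14.2 q6 -1.31
```

>>> {"op": "servo_tool", "data": {
  "rows": [
    [0,-1,0,0,0,0,1],
    [0,-1,0,0,0,0,1]
  ]
}}

```text
time: 7.18
ee_pos: [524.5, 190.8, 41.5]
tool_rot: [0.707, -0.707, -0.017, 0.017]
force: [0.4, 0.0, -3.2]
gripper_width: 13.9
```

```bash
python3 - <<'E'
from h import *
st()
d=get_image("wrist");save("w6",d["image"],1.5)
E
```

```text
t7.17 p [524.5 190.8  41.5] yaw(z) 1.619 tilt [0. 0.] F [ 0.4  0.  -3.2] M [-0.    0.02  0.01] w 13.9 q6 -1.31
```

View pics/w6.png

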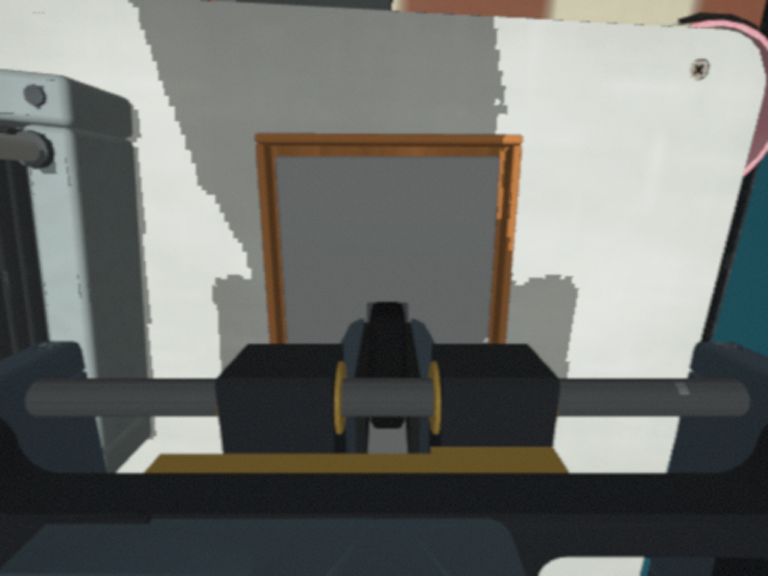

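Centred in the tray with the floor just 0.5 mm below. I'll release it now.

>>> {"op": "servo_tool", "data": {
  "rows": [
    [0,0.4,0,0,0,0,0.6],
    [0,0.4,0,0,0,0,0.2],
    [0,0.4,0,0,0,0,-0.2],
    [0,0.4,0,0,0,0,-0.2],
    [0,0.4,0,0,0,0,-0.2]
  ]
}}

```text
time: 7.85
ee_pos: [524.4, 190.8, 41.0]
tool_rot: [-0.707, 0.707, 0.017, -0.017]
force: [0.4, -0.5, 0.3]
gripper_width: 53.9
```

```bash
python3 - <<'E'
from h import *
st()
E
```

```text
t7.85 p [524.4 190.8  41. ] yaw(z) 1.619 tilt [ 0. -0.] F [ 0.4 -0.5  0.3] M [ 0.07 -0.01 -0.  ] w 53.9 q6 -1.31
```

>>> {"op": "servo_tool", "data": {
  "rows": [
    [0,-60,0,0,0,0,-1],
    [0,-120,0,0,0,0,-1],
    [0,-180,0,0,0,0,-1],
    [0,-240,0,0,0,0,-1],
    [0,-260,-20,0,0,0,-1]
  ]
}}

```text
time: 8.48
ee_pos: [526.5, 171.4, 305.0]
tool_rot: [0.707, -0.706, -0.019, 0.016]
force: [0.7, -0.5, 0.1]
gripper_width: 91.5
```

```bash
python3 - <<'E'
from h import *
st();print(go([545,25,300],1.532))
d=get_image("wrist");save("w7",d["image"],1.5)
E
```

```text
t8.47 p [526.5 171.4 305. ] yaw(z) 1.620 tilt [0.005 0.001] F [ 0.7 -0.5  0.1] M [0.04 0.04 0.05] w 91.5 q6 -1.35
[array([  11.2,    4.8, -147.1]), array([-0.0015,  0.0883,  0.0051])]
```

View pics/w7.png

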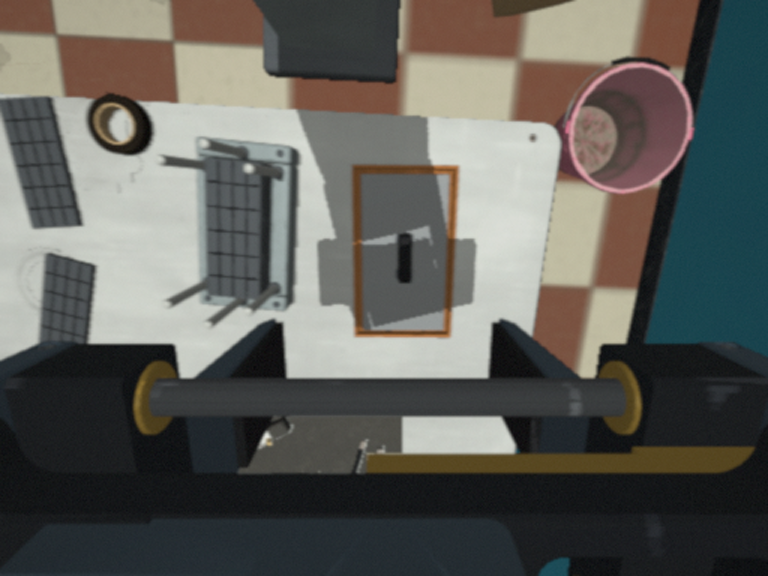

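The cover lies flat and centred in the tray. Next I'll look at the magazine from above.

>>> {"op": "servo_tool", "data": {
  "rows": [
    [4,2,-50,0,0.03,0,-1],
    [8,5,-100,0,0.06,0,-1],
    [11,5,-147,0,0.088,0,-1],
    [11,5,-147,0,0.088,0,-1],
    [11,5,-147,0,0.088,0,-1]
  ]
}}

```text
time: 9.15
ee_pos: [542.9, 24.5, 295.0]
tool_rot: [0.707, -0.707, 0.015, -0.014]
force: [0.0, 0.6, 0.1]
gripper_width: 91.4
```

```bash
python3 - <<'E'
from h import *
st()
d=get_image("wrist");save("w8",d["image"][70:250,150:370],3.5)
print(d["eye"])
E
```

```text
t9.15 p [542.9  24.5 295. ] yaw(z) 1.530 tilt [-0.001  0.   ] F [0.  0.6 0.1] M [ 0.01 -0.04  0.06] w 91.4 q6 -1.53
[470.91455392  27.86881986 448.69680774]
```

View pics/w8.png

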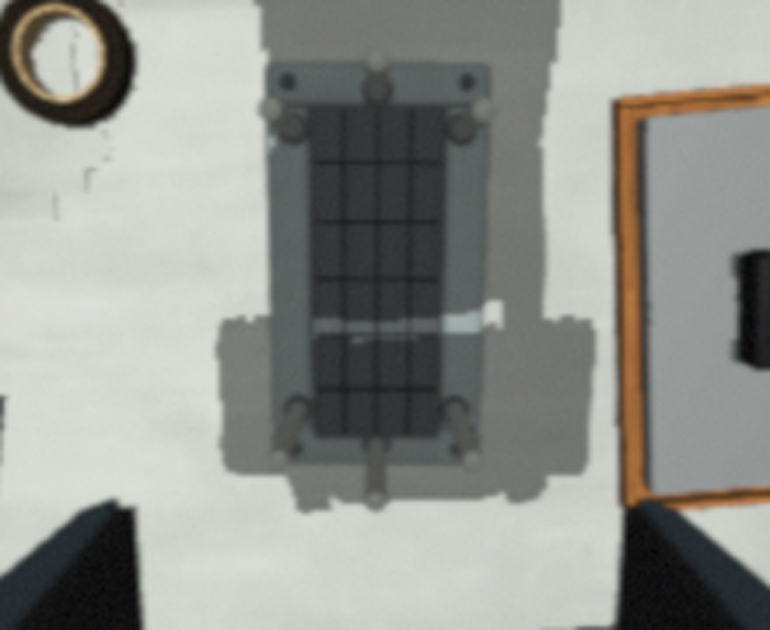

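```bash
python3 - <<'E'
from h import *
st()
d=get_image("wrist")
f=lambda p:(np.array(p)+.5)/3.5-.5+[150,70]
t=f([[376,60],[271,106],[484,108],[282,456],[471,458],[375,500]])
P=cast(d,t,128)[:,:2]
M=np.array([[-73,0],[-58,-34],[-58,34],[58,-34],[58,34],[73,0]],float)
c=P.mean(0); Z=(P-c)@[1,1j]; W=M@[1,1j]; k=(Z*W.conj()).sum()/(abs(W)**2).sum()
print("tops",P.round(1),"c",c,"scale",abs(k),"yaw",np.angle(k),"res",abs(Z-k*W).round(1))
pl=f([[311,106],[445,108],[438,436],[313,436]])
for z in(48,56,64,72,80):
    Q=cast(d,pl,z)[:,:2]; print(z,Q.mean(0).round(1),[np.linalg.norm(Q[i]-Q[(i+1)%4]).round(1) for i in range(4)])
b=f([[266,66],[491,66],[484,464],[276,464]]);Q=cast(d,b,40)[:,:2];print("foot",Q.round(1),Q.mean(0),[np.linalg.norm(Q[i]-Q[(i+1)%4]).round(1) for i in range(4)])
E
```

```text
t9.20 p [543.   24.9 295.3] yaw(z) 1.531 tilt [-0.001  0.   ] F [ 0.1  0.  -0.3] M [ 0.04  0.01 -0.05] w 91.3 q6 -1.53
tops [[428.4  29.1]
 [440.7  -4.8]
 [444.   62.8]
 [555.6  -8.8]
 [558.9  56.9]
 [572.9  22.9]] c [500.09935716  26.35719807] scale 0.9897257143191825 yaw -0.04366578478067833 res [0.7 0.6 0.4 1.1 0.5 0.7]
48 [502.3  26.2] [np.float64(53.1), np.float64(134.0), np.float64(54.0), np.float64(134.7)]
56 [501.7  26.2] [np.float64(52.1), np.float64(131.3), np.float64(53.0), np.float64(132.0)]
64 [501.1  26.3] [np.float64(51.0), np.float64(128.6), np.float64(51.9), np.float64(129.3)]
72 [500.4  26.3] [np.float64(50.0), np.float64(125.9), np.float64(50.8), np.float64(126.7)]
80 [499.8  26.3] [np.float64(48.9), np.float64(123.3), np.float64(49.7), np.float64(124.0)]
foot [[417.2 -14.8]
 [420.8  75.2]
 [586.1  70.5]
 [582.4 -21.8]] [501.63243122  27.27106029] [np.float64(90.1), np.float64(165.3), np.float64(92.4), np.float64(165.3)]
```

```bash
python3 - <<'E'
from h import *
st();print(go([485,-194,210],1.66))
E
```

```text
t9.25 p [543.1  25.2 295.5] yaw(z) 1.532 tilt [-0.001  0.   ] F [ 1.  -0.6  0.4] M [ 0.04  0.   -0.  ] w 90.9 q6 -1.53
[array([ -49.4,   85.5, -221.3]), array([-0.0002, -0.1281, -0.0009])]
```

>>> {"op": "servo_tool", "data": {
  "rows": [
    [-12,10,-56,0,-0.03,0,-1],
    [-25,30,-112,0,-0.07,0,-1],
    [-37,60,-165,0,-0.1,0,-1],
    [-49,85,-221,0,-0.128,0,-1],
    [-49,85,-221,0,-0.128,0,-1]
  ]
}}

```text
time: 9.88
ee_pos: [484.1, -195.8, 209.1]
tool_rot: [0.707, -0.706, -0.029, 0.031]
force: [0.6, -0.4, -0.4]
gripper_width: 91.4
```

```bash
cat >> h.py <<'E'
def plates(d,z=8,lo=40,hi=130,save_as=None):
    im=d["image"]; hsv=cv2.cvtColor(im,cv2.COLOR_RGB2HSV); g=hsv[...,2]
    m=((g>lo)&(g<hi)&(hsv[...,1]<90)).astype(np.uint8); m[238:]=0
    m=cv2.morphologyEx(m,cv2.MORPH_CLOSE,np.ones((5,5))); m=cv2.morphologyEx(m,cv2.MORPH_OPEN,np.ones((5,5)))
    for c in cv2.findContours(m,cv2.RETR_EXTERNAL,cv2.CHAIN_APPROX_NONE)[0]:
        if cv2.contourArea(c)>1500:
            r=rect(c,d,z); print(r[0].round(1),"%.1f %.1f yaw %.3f"%r[1:],"px",np.round(cv2.minAreaRect(c)[0]))
E
python3 - <<'E'
from h import *
st()
d=get_image("wrist");save("w9",d["image"],1.5); plates(d)
E
```

```text
t9.88 p [ 484.1 -195.8  209.1] yaw(z) 1.657 tilt [-0.003  0.001] F [ 0.6 -0.4 -0.4] M [ 0.03 -0.01 -0.03] w 91.4 q6 -2.09
[484.1  58.7] 161.6 130.9 yaw 1.525 px [446. 200.]
[ 516.2 -475.9] 152.7 85.2 yaw -0.079 px [ 47. 184.]
[ 471.  -178.9] 188.0 181.7 yaw 1.563 px [272. 170.]
[ 453.5 -326.2] 128.8 52.8 yaw -0.175 px [158. 149.]
[ 302.7 -118.8] 154.7 73.9 yaw -1.484 px [338.  36.]
```

View pics/w9.png

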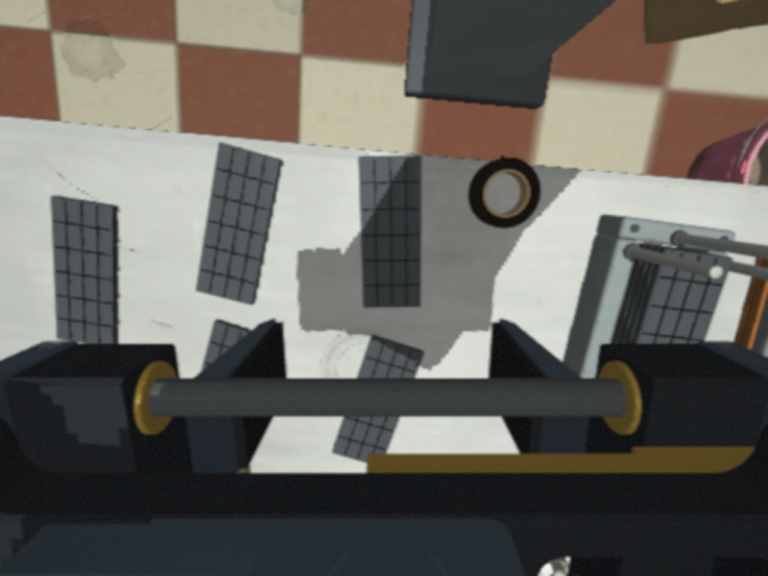

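```bash
cat >> h.py <<'E'
def quad(d,c,z,f=1.5,off=(0,0)):
    P=cast(d,(np.array(c)+.5)/f-.5+np.array(off),z)[:,:2]
    n=[np.linalg.norm(P[i]-P[(i+1)%4]) for i in range(4)]
    u=P[3]-P[0]+P[2]-P[1]; a=np.arctan2(u[1],u[0]); v=P[0]-P[1]+P[3]-P[2]; b=np.arctan2(v[1],v[0])+np.pi/2
    print("c",P.mean(0).round(1),"sides",np.round(n,1),"yaw %.3f (short %.3f)"%(a,b)); return P.mean(0),a
E
python3 - <<'E'
from h import *
d=get_image("wrist"); st()
c,a=quad(d,[[360,156],[419,154],[420,306],[364,307]],8)
print(go([c[0],c[1]-1,100],a+np.pi/2),go([c[0],c[1]-1,20],a+np.pi/2))
E
```

```text
t9.97 p [ 485.7 -193.9  210.9] yaw(z) 1.659 tilt [-0.  0.] F [-0.1  0.5  1. ] M [ 0.03  0.03 -0.01] w 91.1 q6 -2.08
c [ 449.3 -193.8] sides [ 48.6 130.   50.6 129.4] yaw 0.106 (short 0.112)
[array([-36.3, 110.9,   2.3]), array([-0.0004, -0.0179, -0.0004])] [array([-36.3, 190.9,   2.3]), array([-0.0004, -0.0179, -0.0004])]
```

>>> {"op": "servo_tool", "data": {
  "rows": [
    [-36,60,2,0,-0.016,0,-1],
    [-36,120,2,0,-0.016,0,-1],
    [-36,165,2,0,-0.016,0,-1],
    [-36,185,2,0,-0.016,0,-1],
    [-36,191,2,0,-0.016,0,-1]
  ]
}}

```text
time: 10.6
ee_pos: [450.0, -194.2, 19.5]
tool_rot: [0.706, -0.706, -0.037, 0.038]
force: [0.4, -0.7, 0.1]
gripper_width: 91.2
```

```bash
python3 - <<'E'
from h import *
st()
d=get_image("wrist");save("w10",d["image"],1.5)
E
```

```text
t10.60 p [ 450.  -194.2   19.5] yaw(z) 1.677 tilt [-0.001  0.001] F [ 0.4 -0.7  0.1] M [ 0.06 -0.02  0.04] w 91.2 q6 -2.13
```

View pics/w10.png

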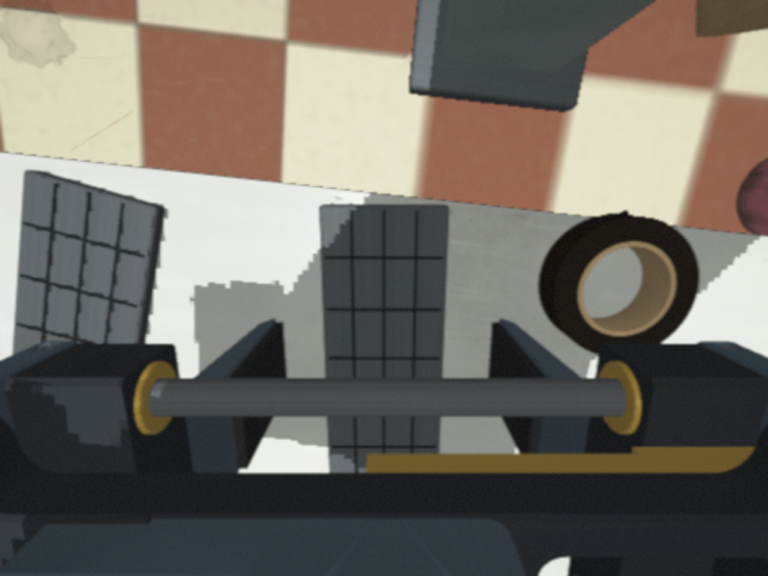

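>>> {"op": "servo_tool", "data": {
  "rows": [
    [0,0.5,0,0,0,0,1],
    [0,0.5,0,0,0,0,1],
    [0,0.5,0,0,0,0,1],
    [0,0.5,0,0,0,0,1],
    [0,0.5,0,0,0,0,1]
  ],
  "newtons": 45
}}

```text
time: 11.28
ee_pos: [449.8, -195.7, 19.8]
tool_rot: [-0.706, 0.706, 0.037, -0.037]
force: [-1.7, 0.7, 6.9]
gripper_width: 51.7
```

```bash
cat >> h.py <<'E'
def near(d,c,z,f=1.5):
    s=read_state(); P=cast(d,(np.array(c)+.5)/f-.5,z); Q=rot(s["tool_rot"]).inv().apply(P-s["ee_pos"]); print("tool x,z",Q[:,[0,2]].round(1))
E
python3 - <<'E'
from h import *
st()
d=get_image("wrist");near(d,[[321,206],[447,206]],8)
E
```

```text
t11.28 p [ 449.8 -195.7   19.8] yaw(z) 1.675 tilt [ 0. -0.] F [-1.7  0.7  6.9] M [ 0.12  0.22 -0.06] w 51.7 q6 -2.13
tool x,z [[-66.1 -25.5]
 [-66.1  24.2]]
```

>>> {"op": "servo_tool", "data": {
  "rows": [
    [0,-5,0,0,0,0,1],
    [0,-30,0,0,0,0,1],
    [0,-80,0,0,0,0,1],
    [0,-135,0,0,0,0,1],
    [0,-165,0,0,0,0,1]
  ]
}}

```text
time: 11.95
ee_pos: [449.9, -195.7, 187.2]
tool_rot: [-0.706, 0.707, 0.038, -0.036]
force: [0.9, 0.8, -4.8]
gripper_width: 51.2
```

```bash
python3 - <<'E'
from h import *
st();print(go([501.8,25,180],1.53))
E
```

```text
t11.95 p [ 449.9 -195.7  187.2] yaw(z) 1.675 tilt [ 0.002 -0.001] F [ 0.9  0.8 -4.8] M [ 0.05 -0.03  0.04] w 51.2 q6 -2.13
[array([ 74.5,   7. , 214.1]), array([0.0011, 0.145 , 0.002 ])]
```

>>> {"op": "servo_tool", "data": {
  "rows": [
    [15,0,43,0,0.03,0,1],
    [30,0,86,0,0.06,0,1],
    [45,0,129,0,0.09,0,1],
    [60,0,172,0,0.12,0,1],
    [74.5,0,214,0,0.145,0,1]
  ]
}}

```text
time: 12.58
ee_pos: [501.1, 26.5, 184.5]
tool_rot: [-0.707, 0.707, -0.015, 0.015]
force: [0.8, -0.1, -4.6]
gripper_width: 51.2
```

>>> {"op": "servo_tool", "data": {
  "rows": [
    [0,0,0,0,0,0,1],
    [0,0,0,0,0,0,1]
  ]
}}

```text
time: 12.82
ee_pos: [500.9, 24.9, 184.3]
tool_rot: [-0.707, 0.707, -0.014, 0.014]
force: [0.6, -0.2, -5.8]
gripper_width: 51.4
```

```bash
python3 - <<'E'
from h import *
st();print(go([501.8,25,180],1.53))
d=get_image("wrist");save("w11",d["image"],1.5)
d=get_image("scene");save("s11",d["image"][130:230,130:270],5)
E
```

```text
t12.82 p [500.9  24.9 184.3] yaw(z) 1.531 tilt [-0.001 -0.   ] F [ 0.6 -0.2 -5.8] M [-0.02 -0.    0.02] w 51.4 q6 -1.53
[array([0.9, 4.3, 0.1]), array([ 0.0002,  0.0007, -0.0008])]
```

View pics/w11.png

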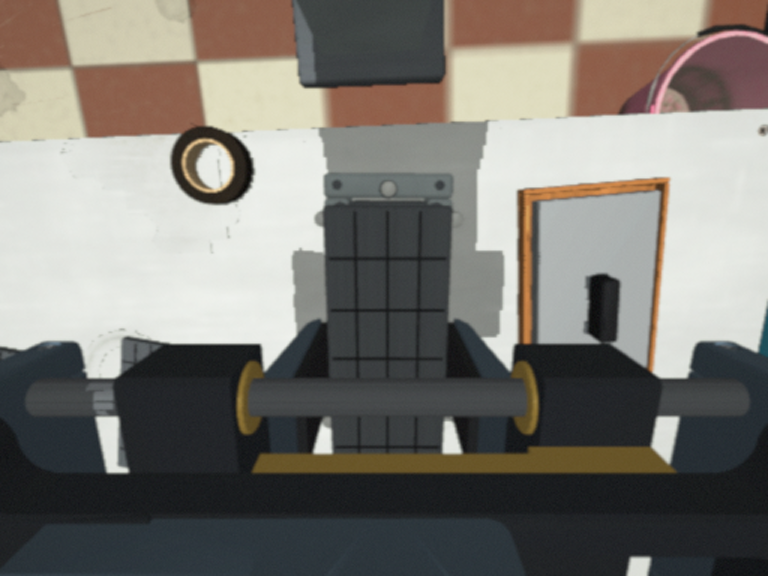

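View pics/s11.png

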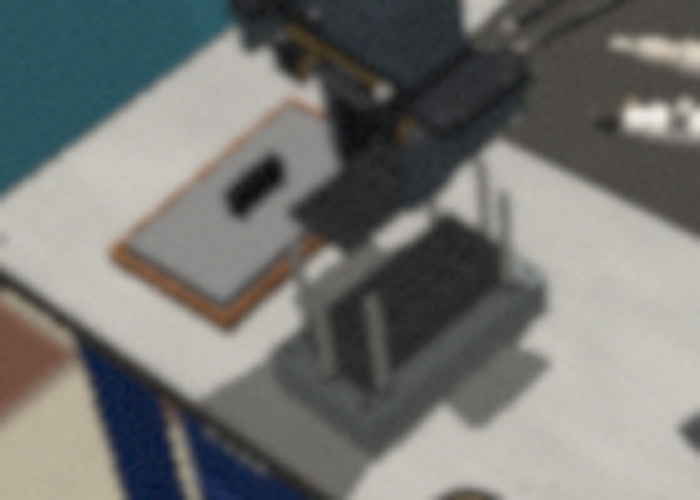

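```bash
python3 - <<'E'
from h import *
d=get_image("wrist");st()
near(d,[[326,206],[452,205]],172.5)
near(d,[[388,187],[320,217],[457,217]],128)
E
```

```text
t12.97 p [501.1  24.2 184.4] yaw(z) 1.529 tilt [-0. -0.] F [-0.6 -0.4 -4.5] M [0.03 0.02 0.01] w 51.4 q6 -1.53
tool x,z [[-66.3 -23.6]
 [-66.7  26.2]]
tool x,z [[-73.9   1. ]
 [-59.2 -33.3]
 [-59.3  35.8]]
```

```bash
python3 - <<'E'
from h import *
d=get_image("scene");st()
for z in(48,56,64,72,80):
    print(z,end=" ");quad(d,[[367,347],[310,308],[450,214],[505,247]],z,5,(130,130))
im=cv2.imread("pics/s5.png"); cv2.imwrite("pics/s5z.png",im[170:400,260:560][:, :])
E
```

```text
t13.03 p [501.2  24.2 184.5] yaw(z) 1.529 tilt [-0. -0.] F [ 0.2  0.6 -3.9] M [-0.01  0.02 -0.04] w 51.3 q6 -1.53
48 c [516.4  39.3] sides [ 51.7 120.8  48.9 121.8] yaw -0.119 (short -0.013)
56 c [511.5  34. ] sides [ 51.3 119.8  48.5 120.8] yaw -0.119 (short -0.013)
64 c [506.6  28.7] sides [ 50.9 118.9  48.1 119.9] yaw -0.119 (short -0.013)
72 c [501.7  23.4] sides [ 50.5 118.   47.8 119. ] yaw -0.119 (short -0.013)
80 c [496.8  18.2] sides [ 50.1 117.1  47.4 118.1] yaw -0.119 (short -0.013)
```

>>> {"op": "servo_tool", "data": {
  "rows": [
    [0,20,0,0,0,0,1],
    [0,40,0,0,0,0,1],
    [0,60,0,0,0,0,1],
    [0,75,0,0,0,0,1],
    [0,87,0,0,0,0,1]
  ],
  "newtons": 25
}}

```text
time: 13.65
ee_pos: [501.5, 24.7, 96.9]
tool_rot: [-0.707, 0.707, -0.015, 0.015]
force: [0.8, -0.5, -5.4]
gripper_width: 51.7
```

```bash
python3 - <<'E'
from h import *
st()
d=get_image("wrist");save("w12",d["image"],1.5)
E
```

```text
t13.65 p [501.5  24.7  96.9] yaw(z) 1.529 tilt [-0. -0.] F [ 0.8 -0.5 -5.4] M [ 0.02 -0.02 -0.02] w 51.7 q6 -1.53
```

View pics/w12.png

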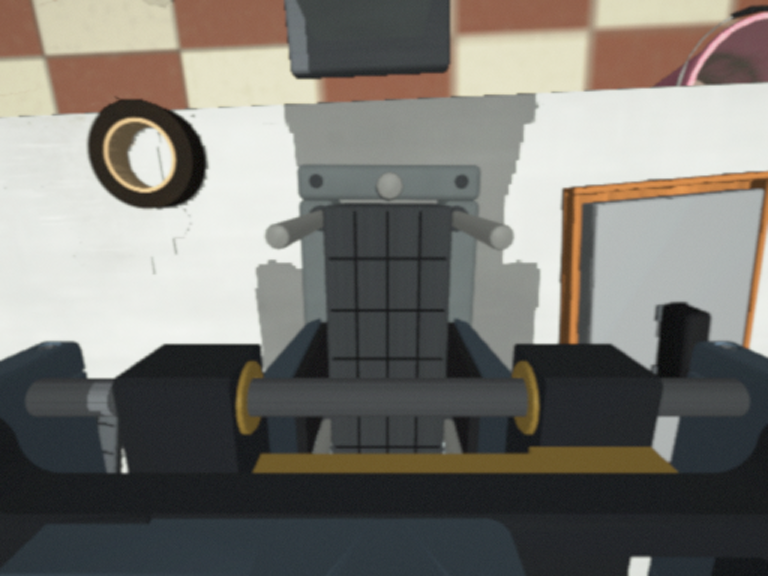

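>>> {"op": "servo_tool", "data": {
  "rows": [
    [0,1.2,0,0,0,0,1],
    [0,2.4,0,0,0,0,1],
    [0,3.2,0,0,0,0,1]
  ]
}}

```text
time: 14.08
ee_pos: [501.8, 25.0, 94.7]
tool_rot: [0.707, -0.707, 0.014, -0.015]
force: [-0.1, 0.8, -4.3]
gripper_width: 52.0
```

>>> {"op": "servo_tool", "data": {
  "rows": [
    [0,1.2,0,0,0,0,1],
    [0,2.2,0,0,0,0,1]
  ]
}}

```text
time: 14.32
ee_pos: [501.5, 25.0, 92.2]
tool_rot: [0.707, -0.707, 0.014, -0.014]
force: [0.5, -0.2, -4.8]
gripper_width: 51.6
```

>>> {"op": "servo_tool", "data": {
  "rows": [
    [0,1.2,0,0,0,0,1],
    [0,2.2,0,0,0,0,1]
  ]
}}

```text
time: 14.58
ee_pos: [501.4, 25.0, 89.9]
tool_rot: [-0.707, 0.707, -0.014, 0.014]
force: [-0.2, -0.5, -5.0]
gripper_width: 51.7
```

>>> {"op": "servo_tool", "data": {
  "rows": [
    [0,1,0,0,0,0,1],
    [0,2,0,0,0,0,1]
  ]
}}

```text
time: 14.82
ee_pos: [501.4, 25.1, 87.9]
tool_rot: [0.707, -0.707, 0.014, -0.014]
force: [0.1, -0.3, -4.2]
gripper_width: 51.6
```

>>> {"op": "servo_tool", "data": {
  "rows": [
    [0,1,0,0,0,0,1],
    [0,2,0,0,0,0,1]
  ]
}}

```text
time: 15.08
ee_pos: [501.6, 25.0, 87.1]
tool_rot: [-0.707, 0.707, -0.015, 0.014]
force: [-13.0, -0.7, 33.0]
gripper_width: 51.3
```

>>> {"op": "servo_tool", "data": {
  "rows": [
    [0,-0.8,0,0,0,0,1],
    [0,-0.8,0,0,0,0,1]
  ]
}}

```text
time: 15.32
ee_pos: [501.6, 25.1, 87.2]
tool_rot: [-0.707, 0.707, -0.014, 0.014]
force: [-4.4, -0.5, 9.5]
gripper_width: 52.0
```

```bash
python3 - <<'E'
from h import *
st()
d=get_image("wrist");save("w13",d["image"],1.5)
d=get_image("scene");save("s13",d["image"][130:230,130:270],5)
E
```

```text
t15.32 p [501.6  25.1  87.2] yaw(z) 1.530 tilt [ 0. -0.] F [-4.4 -0.5  9.5] M [-0.04  0.82  0.05] w 52.0 q6 -1.53
```

View pics/w13.png

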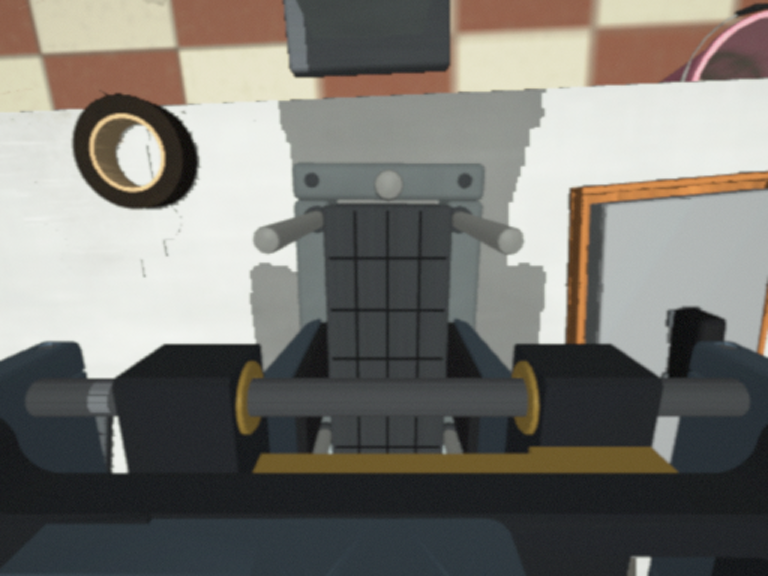

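View pics/s13.png

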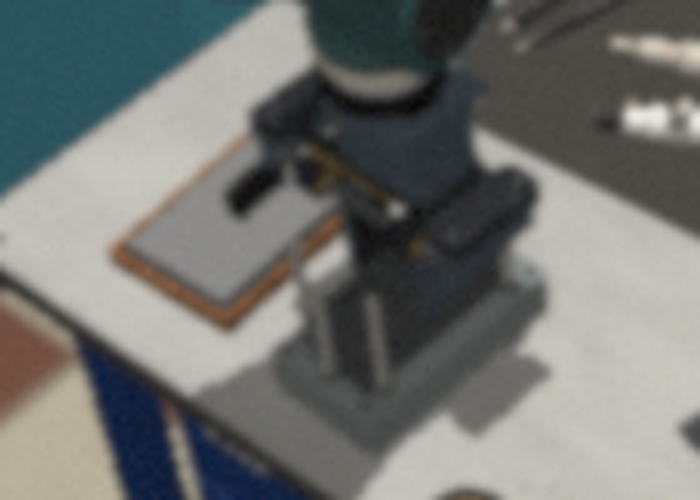

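>>> {"op": "servo_tool", "data": {
  "rows": [
    [0,-0.3,0,0,0,0,0.2],
    [0,-0.3,0,0,0,0,-0.3],
    [0,-0.3,0,0,0,0,-0.6],
    [0,-0.3,0,0,0,0,-0.6]
  ]
}}

```text
time: 15.92
ee_pos: [501.6, 25.0, 87.1]
tool_rot: [0.707, -0.707, 0.014, -0.015]
force: [-0.5, 0.1, 0.3]
gripper_width: 72.4
```

```bash
python3 - <<'E'
from h import *
st()
E
```

```text
t15.93 p [501.6  25.   87.1] yaw(z) 1.530 tilt [0. 0.] F [-0.5  0.1  0.3] M [ 0.03  0.05 -0.  ] w 72.4 q6 -1.53
```

>>> {"op": "servo_tool", "data": {
  "rows": [
    [0,-50,0,0,0,0,-0.6],
    [0,-105,0,0,0,0,-1],
    [0,-123,0,0,0,0,-1],
    [0,-123,0,0,0,0,-1]
  ]
}}

```text
time: 16.42
ee_pos: [501.9, 25.0, 210.7]
tool_rot: [0.707, -0.707, 0.014, -0.015]
force: [-0.3, 0.2, -0.5]
gripper_width: 91.1
```

```bash
python3 - <<'E'
from h import *
st();print(go([649,-203,210],1.34))
d=get_image("wrist");save("w14",d["image"],1.5)
d=get_image("top");save("t14",d["image"][130:235,110:370],3)
E
```

```text
t16.43 p [501.9  25.  210.7] yaw(z) 1.530 tilt [0.002 0.   ] F [-0.3  0.2 -0.5] M [0.06 0.01 0.01] w 91.1 q6 -1.53
[array([ 156.2,    1. , -221.9]), array([-0.0003,  0.19  ,  0.0021])]
```

View pics/w14.png

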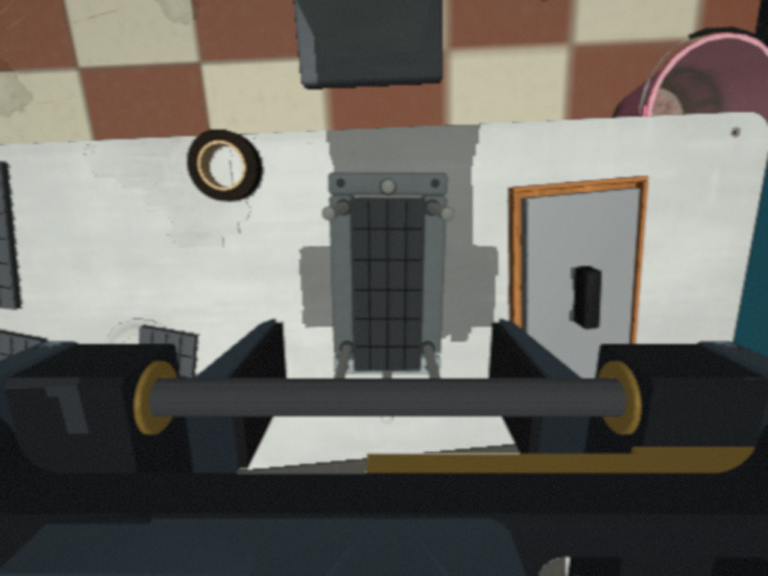

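View pics/t14.png

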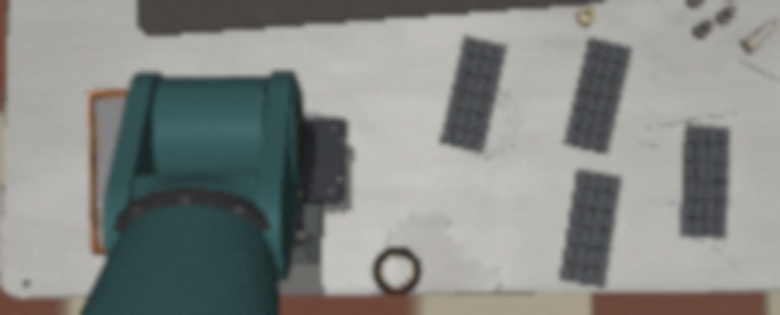

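Plate 1 lies square on the pile and the other four are unmoved. On to plate B.

>>> {"op": "servo_tool", "data": {
  "rows": [
    [39,0,-55,0,0.05,0,-1],
    [78,0,-110,0,0.1,0,-1],
    [117,0,-165,0,0.15,0,-1],
    [156,0,-222,0,0.19,0,-1],
    [156,0,-222,0,0.19,0,-1]
  ]
}}

```text
time: 17.15
ee_pos: [648.7, -205.6, 207.3]
tool_rot: [0.702, -0.702, 0.083, -0.081]
force: [-0.8, -0.2, -0.8]
gripper_width: 91.4
```

>>> {"op": "servo_tool", "data": {
  "rows": [
    [0,0,0,0,0,0,-1],
    [0,0,0,0,0,0,-1]
  ]
}}

```text
time: 17.4
ee_pos: [647.2, -201.9, 208.9]
tool_rot: [0.703, -0.702, 0.082, -0.08]
force: [0.4, 0.2, -0.1]
gripper_width: 91.6
```

```bash
python3 - <<'E'
from h import *
st()
d=get_image("wrist");save("w15",d["image"],1.5); plates(d)
E
```

```text
t17.40 p [ 647.2 -201.9  208.9] yaw(z) 1.341 tilt [-0.002  0.   ] F [ 0.4  0.2 -0.1] M [ 0.03  0.01 -0.02] w 91.6 q6 -1.68
[ 618.5 -336.4] 147.4 62.4 yaw -0.250 px [153. 182.]
[ 507.  -460.4] 129.0 58.3 yaw -0.074 px [ 30. 121.]
[541.1  65.7] 123.6 96.5 yaw 1.369 px [458.  45.]
[613.7 -49.9] 426.6 287.1 yaw 1.341 px [357. 118.]
[ 460.5 -327.4] 117.7 54.0 yaw -0.181 px [117.  53.]
```

View pics/w15.png

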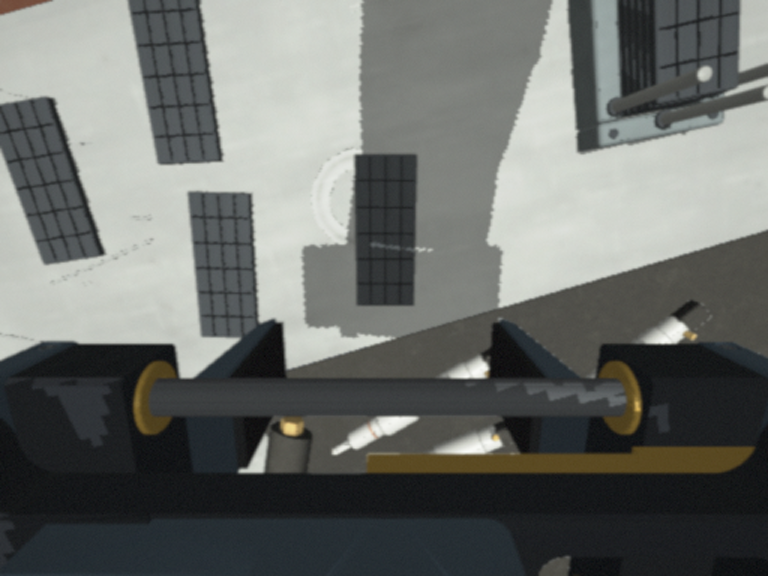

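```bash
python3 - <<'E'
from h import *
st()
d=get_image("wrist")
c,a=quad(d,[[356,154],[416.5,154],[414.5,306],[356.5,305.5]],8)
print(a,go([c[0]+.5,c[1]-1,19],a+np.pi/2))
E
```

```text
t17.45 p [ 647.4 -201.8  209.3] yaw(z) 1.341 tilt [-0.001  0.   ] F [-0.7 -0.4  0.8] M [ 0.01 -0.06  0.03] w 91.2 q6 -1.68
c [ 611.7 -194.1] sides [ 49.7 129.7  52.3 129.2] yaw -0.235 (short -0.234)
-0.23526794523015396 [array([-35.9, 190.7,  -1.5]), array([-0.0002,  0.0057, -0.0008])]
```

>>> {"op": "servo_tool", "data": {
  "rows": [
    [-36,60,-1.5,0,0.005,0,-1],
    [-36,120,-1.5,0,0.005,0,-1],
    [-36,165,-1.5,0,0.005,0,-1],
    [-36,185,-1.5,0,0.005,0,-1],
    [-36,190,-1.5,0,0.005,0,-1]
  ]
}}

```text
time: 18.12
ee_pos: [612.9, -196.0, 20.0]
tool_rot: [0.702, -0.702, 0.083, -0.083]
force: [-0.5, 0.1, 0.8]
gripper_width: 91.0
```

```bash
python3 - <<'E'
from h import *
st()
d=get_image("wrist");save("w16",d["image"],1.5)
E
```

```text
t18.12 p [ 612.9 -196.    20. ] yaw(z) 1.336 tilt [-0.001  0.   ] F [-0.5  0.1  0.8] M [ 0.07 -0.07 -0.02] w 91.0 q6 -1.68
```

View pics/w16.png

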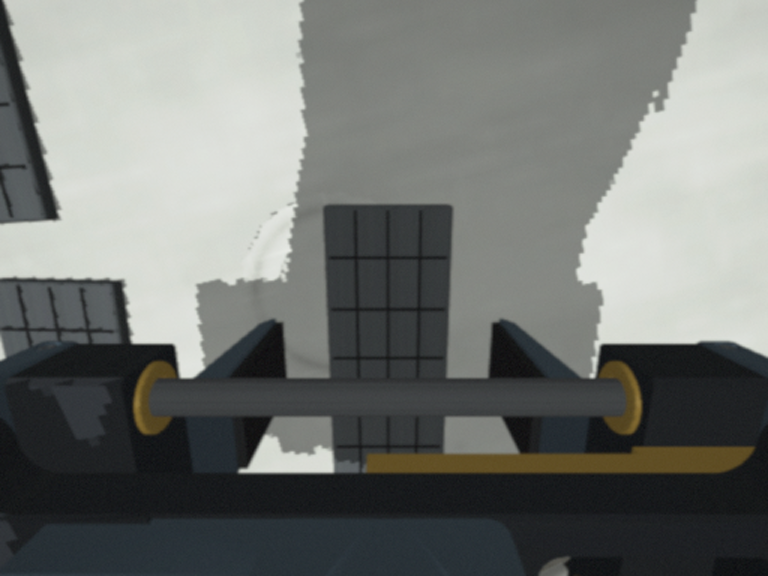

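>>> {"op": "servo_tool", "data": {
  "rows": [
    [0,0.7,0,0,0,0,1],
    [0,0.7,0,0,0,0,1],
    [0,0.7,0,0,0,0,1],
    [0,0.7,0,0,0,0,1],
    [0,0.7,0,0,0,0,1]
  ],
  "newtons": 45
}}

```text
time: 18.8
ee_pos: [613.0, -196.4, 19.6]
tool_rot: [0.702, -0.702, 0.083, -0.083]
force: [-0.8, 1.0, 4.8]
gripper_width: 51.4
```

```bash
python3 - <<'E'
from h import *
st()
E
```

```text
t18.80 p [ 613.  -196.4   19.6] yaw(z) 1.335 tilt [0. 0.] F [-0.8  1.   4.8] M [ 0.23  0.15 -0.01] w 51.4 q6 -1.68
```

>>> {"op": "servo_tool", "data": {
  "rows": [
    [0,-5,0,0,0,0,1],
    [0,-30,0,0,0,0,1],
    [0,-80,0,0,0,0,1],
    [0,-135,0,0,0,0,1],
    [0,-165,0,0,0,0,1]
  ]
}}

```text
time: 19.42
ee_pos: [613.4, -196.6, 187.2]
tool_rot: [-0.702, 0.702, -0.082, 0.084]
force: [0.7, 0.2, -4.4]
gripper_width: 51.8
```

```bash
python3 - <<'E'
from h import *
st();print(go([501.5,25,184],1.53))
E
```

```text
t19.43 p [ 613.4 -196.6  187.2] yaw(z) 1.335 tilt [ 0.002 -0.   ] F [ 0.7  0.2 -4.4] M [-0.02  0.   -0.05] w 51.8 q6 -1.68
[array([-160.5,    2.8,  189.3]), array([ 0.0006, -0.1949,  0.0023])]
```

>>> {"op": "servo_tool", "data": {
  "rows": [
    [-32,0,38,0,-0.04,0,1],
    [-64,0,76,0,-0.08,0,1],
    [-96,0,114,0,-0.12,0,1],
    [-130,0,154,0,-0.16,0,1],
    [-160.5,0,189,0,-0.195,0,1]
  ]
}}

```text
time: 20.05
ee_pos: [499.6, 26.2, 184.2]
tool_rot: [-0.707, 0.707, -0.014, 0.014]
force: [0.3, -0.4, -3.6]
gripper_width: 51.2
```

>>> {"op": "servo_tool", "data": {
  "rows": [
    [0,0,0,0,0,0,1],
    [0,0,0,0,0,0,1],
    [0,0,0,0,0,0,1]
  ]
}}

```text
time: 20.42
ee_pos: [501.4, 24.2, 184.4]
tool_rot: [-0.707, 0.707, -0.015, 0.015]
force: [-0.9, -0.4, -4.4]
gripper_width: 51.5
```

```bash
python3 - <<'E'
from h import *
st();print(go([501.5,25,184],1.53))
d=get_image("wrist");save("w17",d["image"],1.5)
E
```

```text
t20.43 p [501.4  24.2 184.4] yaw(z) 1.529 tilt [ 0. -0.] F [-0.9 -0.4 -4.4] M [ 0.03 -0.03 -0.02] w 51.5 q6 -1.53
[array([0.1, 0.4, 0.8]), array([ 0.0001, -0.001 ,  0.0001])]
```

View pics/w17.png

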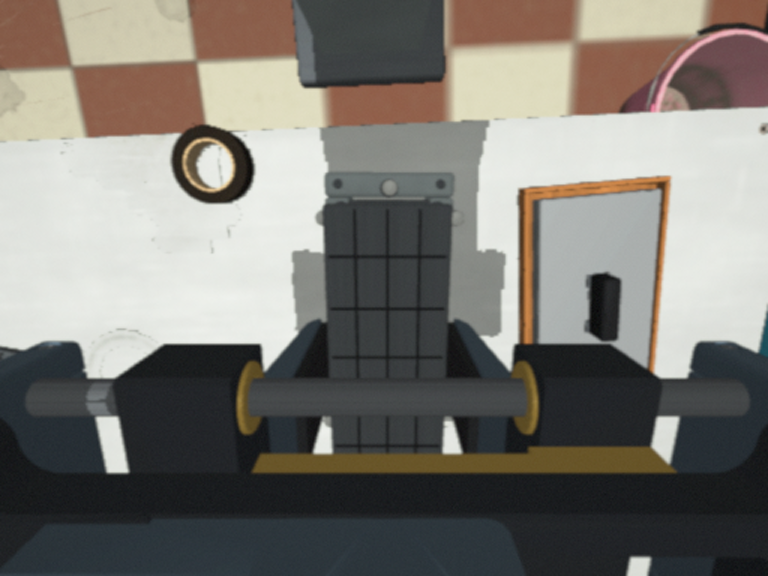

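>>> {"op": "servo_tool", "data": {
  "rows": [
    [0.9,20,0.5,0,0,0,1],
    [0.9,40,0.5,0,0,0,1],
    [0.9,60,0.5,0,0,0,1],
    [0.9,77,0.5,0,0,0,1],
    [0.9,86,0.5,0,0,0,1]
  ],
  "newtons": 25
}}

```text
time: 21.1
ee_pos: [501.7, 25.0, 97.4]
tool_rot: [-0.707, 0.707, -0.015, 0.014]
force: [-0.3, -0.1, -3.9]
gripper_width: 51.9
```

>>> {"op": "servo_tool", "data": {
  "rows": [
    [0,0,0,0,0,0,1],
    [0,1,0,0,0,0,1]
  ]
}}

```text
time: 21.35
ee_pos: [502.4, 25.3, 97.9]
tool_rot: [0.707, -0.707, 0.014, -0.015]
force: [0.4, -1.4, -3.9]
gripper_width: 51.3
```

>>> {"op": "servo_tool", "data": {
  "rows": [
    [0,1,0,0,0,0,1],
    [0,1.6,0,0,0,0,1]
  ]
}}

```text
time: 21.6
ee_pos: [502.1, 25.4, 96.0]
tool_rot: [-0.707, 0.707, -0.014, 0.015]
force: [0.4, 0.3, -3.5]
gripper_width: 51.8
```

>>> {"op": "servo_tool", "data": {
  "rows": [
    [0,0.6,0,0,0,0,1],
    [0,0.9,0,0,0,0,1]
  ]
}}

```text
time: 21.85
ee_pos: [502.0, 25.4, 95.1]
tool_rot: [0.707, -0.707, 0.014, -0.014]
force: [-3.5, 0.5, 7.0]
gripper_width: 51.5
```

Contact, as predicted, at about 95.1. I'll release.

>>> {"op": "servo_tool", "data": {
  "rows": [
    [0,0,0,0,0,0,1],
    [0,-0.2,0,0,0,0,0.2],
    [0,-0.2,0,0,0,0,-0.3],
    [0,-0.2,0,0,0,0,-0.6],
    [0,-0.2,0,0,0,0,-0.6]
  ]
}}

```text
time: 22.48
ee_pos: [502.0, 25.4, 95.0]
tool_rot: [0.707, -0.707, 0.014, -0.014]
force: [-0.7, -1.0, 0.2]
gripper_width: 72.5
```

>>> {"op": "servo_tool", "data": {
  "rows": [
    [0,-50,0,0,0,0,-0.6],
    [0,-105,0,0,0,0,-1],
    [0,-115,0,0,0,0,-1],
    [0,-115,0,0,0,0,-1]
  ]
}}

```text
time: 22.98
ee_pos: [502.0, 25.4, 210.2]
tool_rot: [0.707, -0.707, 0.014, -0.015]
force: [0.5, 0.6, -1.6]
gripper_width: 91.1
```

```bash
python3 - <<'E'
from h import *
st();a=-.18;print(go([454+38*np.cos(a),-326.3+38*np.sin(a),210],1.5708+a))
d=get_image("wrist");save("w18",d["image"],1.5)
d=get_image("top");save("t18",d["image"][130:235,110:370],3)
E
```

```text
t22.98 p [502.   25.4 210.2] yaw(z) 1.530 tilt [0.001 0.   ] F [ 0.5  0.6 -1.6] M [0.   0.06 0.01] w 91.1 q6 -1.53
[array([ 4.000e+00,  2.000e-01, -3.586e+02]), array([-1.000e-04,  1.392e-01,  1.200e-03])]
```

View pics/w18.png

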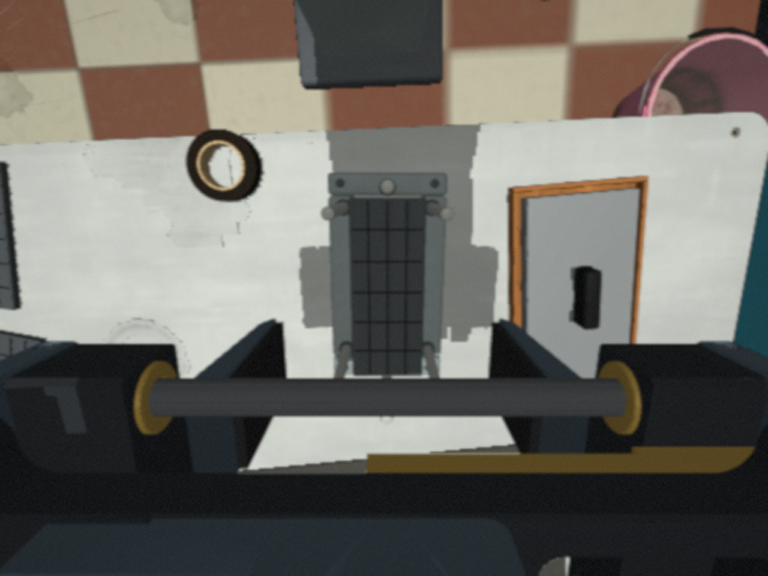

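View pics/t18.png

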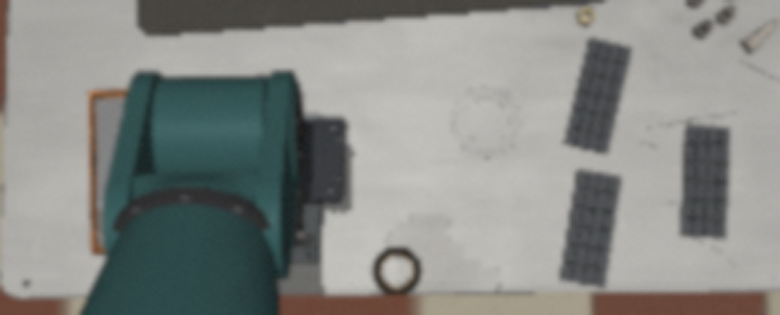

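>>> {"op": "servo_tool", "data": {
  "rows": [
    [1,0,-60,0,0.03,0,-1],
    [2,0,-120,0,0.06,0,-1],
    [3,0,-180,0,0.09,0,-1],
    [4,0,-240,0,0.12,0,-1],
    [4,0,-300,0,0.139,0,-1]
  ]
}}

```text
time: 23.7
ee_pos: [492.7, -276.2, 208.2]
tool_rot: [0.705, -0.704, 0.065, -0.063]
force: [1.3, 0.3, -0.2]
gripper_width: 91.2
```

>>> {"op": "servo_tool", "data": {
  "rows": [
    [4,0,-58,0,0,0,-1],
    [4,0,-58,0,0,0,-1],
    [4,0,-58,0,0,0,-1],
    [4,0,-58,0,0,0,-1]
  ]
}}

```text
time: 24.2
ee_pos: [487.2, -331.1, 209.3]
tool_rot: [0.705, -0.704, 0.063, -0.063]
force: [-0.2, 0.4, 1.1]
gripper_width: 90.8
```

```bash
python3 - <<'E'
from h import *
st()
d=get_image("wrist");save("w19",d["image"],1.5)
E
```

```text
t24.20 p [ 487.2 -331.1  209.3] yaw(z) 1.392 tilt [-0.001  0.001] F [-0.2  0.4  1.1] M [ 0.04 -0.04 -0.04] w 90.8 q6 -2.03
```

View pics/w19.png

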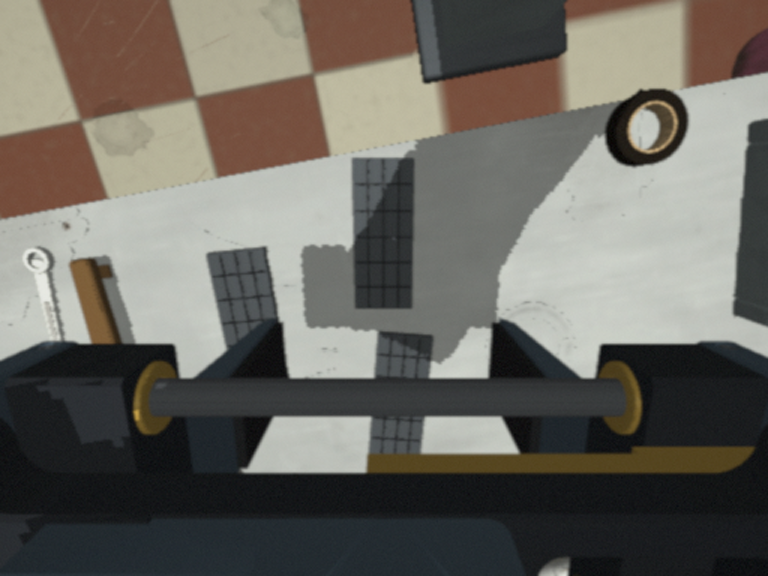

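```bash
python3 - <<'E'
from h import *
st()
d=get_image("wrist")
c,a=quad(d,[[352,158],[414,158],[412,308],[355,308]],8)
print(a,go([c[0]+.8,c[1]-1,19],a+np.pi/2))
E
```

```text
t24.25 p [ 487.3 -331.1  209.6] yaw(z) 1.392 tilt [-0.001  0.   ] F [ 0.   0.1 -0.2] M [-0.01  0.01  0.05] w 91.3 q6 -2.03
c [ 453.6 -327.9] sides [ 51.1 128.6  51.5 128.5] yaw -0.177 (short -0.178)
-0.17731035729647632 [array([-32.8, 190.9,  -3.6]), array([-0.0002, -0.0011, -0.0003])]
```

>>> {"op": "servo_tool", "data": {
  "rows": [
    [-33.5,60,-3.5,0,0,0,-1],
    [-33.5,120,-3.5,0,0,0,-1],
    [-33.5,165,-3.5,0,0,0,-1],
    [-33.5,185,-3.5,0,0,0,-1],
    [-33.5,190.5,-3.5,0,0,0,-1]
  ]
}}

```text
time: 24.92
ee_pos: [453.9, -329.5, 19.3]
tool_rot: [0.704, -0.704, 0.063, -0.063]
force: [0.5, 0.0, -0.2]
gripper_width: 91.0
```

```bash
python3 - <<'E'
from h import *
st()
d=get_image("wrist");save("w20",d["image"],1.5)
E
```

```text
t24.93 p [ 453.9 -329.5   19.3] yaw(z) 1.392 tilt [-0.001  0.   ] F [ 0.5  0.  -0.2] M [-0.   -0.   -0.01] w 91.0 q6 -2.06
```

View pics/w20.png

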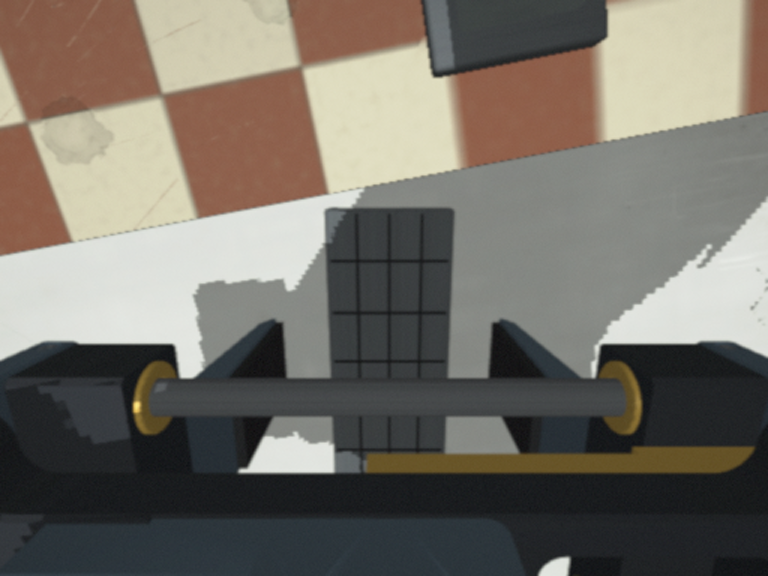

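>>> {"op": "servo_tool", "data": {
  "rows": [
    [0,0,0,0,0,0,1],
    [0,0,0,0,0,0,1],
    [0,0,0,0,0,0,1],
    [0,0,0,0,0,0,1],
    [0,0,0,0,0,0,1]
  ],
  "newtons": 45
}}

```text
time: 25.6
ee_pos: [453.7, -329.8, 19.8]
tool_rot: [0.704, -0.704, 0.064, -0.064]
force: [-0.3, 1.3, 6.1]
gripper_width: 51.5
```

>>> {"op": "servo_tool", "data": {
  "rows": [
    [0,0,0,0,0,0,1]
  ]
}}

```text
time: 25.72
ee_pos: [453.7, -329.8, 19.8]
tool_rot: [0.704, -0.704, 0.063, -0.064]
force: [-0.9, 3.0, 6.5]
gripper_width: 51.3
```

>>> {"op": "servo_tool", "data": {
  "rows": [
    [0,-5,0,0,0,0,1],
    [0,-30,0,0,0,0,1],
    [0,-80,0,0,0,0,1],
    [0,-135,0,0,0,0,1],
    [0,-165,0,0,0,0,1]
  ]
}}

```text
time: 26.35
ee_pos: [454.0, -330.1, 187.3]
tool_rot: [-0.704, 0.705, -0.063, 0.064]
force: [0.8, 0.2, -4.9]
gripper_width: 51.4
```

```bash
python3 - <<'E'
from h import *
st();print(go([501.5,25.4,184],1.53))
E
```

```text
t26.35 p [ 454.  -330.1  187.3] yaw(z) 1.391 tilt [ 0.002 -0.001] F [ 0.8  0.2 -4.9] M [-0.01 -0.06 -0.07] w 51.4 q6 -2.06
[array([-16.8,   2.8, 358.3]), array([ 0.0013, -0.139 ,  0.002 ])]
```

>>> {"op": "servo_tool", "data": {
  "rows": [
    [-2.5,0,45,0,-0.02,0,1],
    [-5,0,95,0,-0.04,0,1],
    [-7.5,0,145,0,-0.06,0,1],
    [-10,0,195,0,-0.08,0,1],
    [-12.5,0,245,0,-0.1,0,1]
  ]
}}

```text
time: 26.98
ee_pos: [484.7, -84.9, 184.5]
tool_rot: [-0.707, 0.707, -0.028, 0.028]
force: [1.4, -0.8, -4.3]
gripper_width: 51.1
```

```bash
python3 - <<'E'
from h import *
st();print(go([501.5,25.4,184],1.53))
E
```

```text
t26.98 p [484.7 -84.9 184.5] yaw(z) 1.491 tilt [-0. -0.] F [ 1.4 -0.8 -4.3] M [-0.01 -0.06 -0.02] w 51.1 q6 -1.71
[array([  8. ,   0.5, 111.3]), array([ 0.    , -0.0386, -0.0003])]
```

>>> {"op": "servo_tool", "data": {
  "rows": [
    [3,0,45,0,-0.02,0,1],
    [6,0,85,0,-0.039,0,1],
    [8,0,111,0,-0.039,0,1],
    [8,0,111,0,-0.039,0,1],
    [8,0,111,0,-0.039,0,1]
  ]
}}

```text
time: 27.6
ee_pos: [501.6, 23.2, 184.4]
tool_rot: [-0.707, 0.707, -0.015, 0.014]
force: [-0.1, 0.4, -4.7]
gripper_width: 51.3
```

```bash
python3 - <<'E'
from h import *
st();print(go([501.5,25,184],1.53))
d=get_image("wrist");save("w21",d["image"],1.5)
E
```

```text
t27.60 p [501.6  23.2 184.4] yaw(z) 1.530 tilt [-0.001 -0.   ] F [-0.1  0.4 -4.7] M [ 0.03  0.   -0.02] w 51.3 q6 -1.53
[array([-0.2,  0.4,  1.8]), array([ 0.0002,  0.0002, -0.0005])]
```

View pics/w21.png

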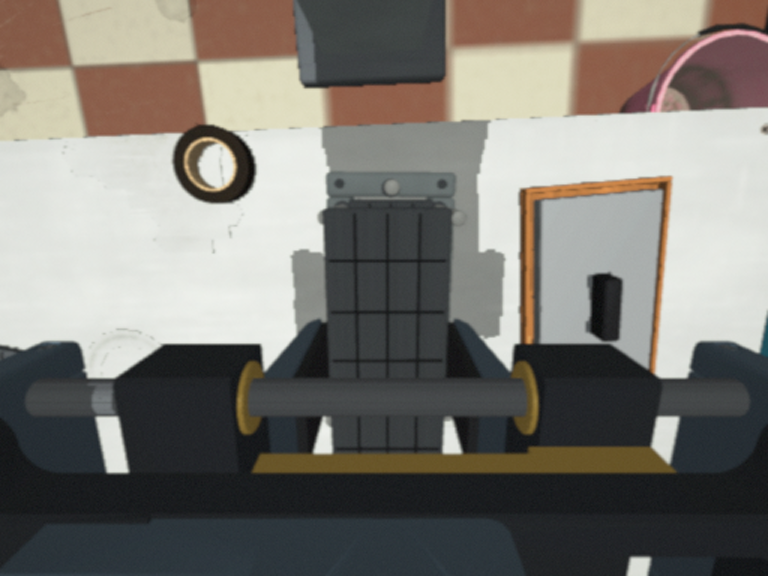

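>>> {"op": "servo_tool", "data": {
  "rows": [
    [-0.9,20,1.3,0,0,0,1],
    [-0.9,40,1.3,0,0,0,1],
    [-0.9,58,1.3,0,0,0,1],
    [-0.9,72,1.3,0,0,0,1],
    [-0.9,78,1.3,0,0,0,1]
  ],
  "newtons": 25
}}

```text
time: 28.28
ee_pos: [500.9, 24.6, 105.7]
tool_rot: [-0.707, 0.707, -0.015, 0.014]
force: [-0.2, 0.7, -5.0]
gripper_width: 52.0
```

>>> {"op": "servo_tool", "data": {
  "rows": [
    [0,0,0,0,0,0,1],
    [0,1,0,0,0,0,1]
  ]
}}

```text
time: 28.52
ee_pos: [501.6, 24.9, 106.1]
tool_rot: [0.707, -0.707, 0.014, -0.015]
force: [0.1, -0.3, -3.7]
gripper_width: 51.7
```

>>> {"op": "servo_tool", "data": {
  "rows": [
    [-0.5,1,0,0,0,0,1],
    [-0.5,1.8,0,0,0,0,1]
  ]
}}

```text
time: 28.78
ee_pos: [500.7, 24.9, 103.9]
tool_rot: [-0.707, 0.707, -0.014, 0.015]
force: [0.2, -0.5, -4.5]
gripper_width: 52.0
```

>>> {"op": "servo_tool", "data": {
  "rows": [
    [0,0.6,0,0,0,0,1],
    [0,0.9,0,0,0,0,1]
  ]
}}

```text
time: 29.02
ee_pos: [500.7, 24.9, 103.3]
tool_rot: [0.707, -0.707, 0.014, -0.014]
force: [-5.4, 0.3, 10.4]
gripper_width: 51.9
```

Contact at 103.3, as expected. Release, retreat and look.

>>> {"op": "servo_tool", "data": {
  "rows": [
    [0,-0.1,0,0,0,0,1],
    [0,-0.3,0,0,0,0,0.2],
    [0,-0.3,0,0,0,0,-0.3],
    [0,-0.3,0,0,0,0,-0.6],
    [0,-0.3,0,0,0,0,-0.6]
  ]
}}

```text
time: 29.65
ee_pos: [500.7, 24.9, 103.1]
tool_rot: [-0.707, 0.707, -0.014, 0.014]
force: [0.3, 0.3, 0.4]
gripper_width: 72.7
```

>>> {"op": "servo_tool", "data": {
  "rows": [
    [0,-50,0,0,0,0,-0.6],
    [0,-100,0,0,0,0,-1],
    [0,-107,0,0,0,0,-1],
    [0,-107,0,0,0,0,-1]
  ]
}}

```text
time: 30.15
ee_pos: [500.6, 24.9, 210.1]
tool_rot: [0.707, -0.707, 0.014, -0.015]
force: [-0.1, 0.5, 0.2]
gripper_width: 91.1
```

```bash
python3 - <<'E'
from h import *
st();a=-.25;print(go([611+38*np.cos(a),-338+38*np.sin(a),210],1.5708+a))
d=get_image("wrist");save("w22",d["image"],1.5)
d=get_image("top");save("t22",d["image"][130:235,110:370],3)
E
```

```text
t30.15 p [500.6  24.9 210.1] yaw(z) 1.530 tilt [0.001 0.   ] F [-0.1  0.5  0.2] M [0.04 0.04 0.  ] w 91.1 q6 -1.53
[array([ 1.622e+02,  2.000e-01, -3.659e+02]), array([-1.000e-04,  2.092e-01,  7.000e-04])]
```

View pics/w22.png

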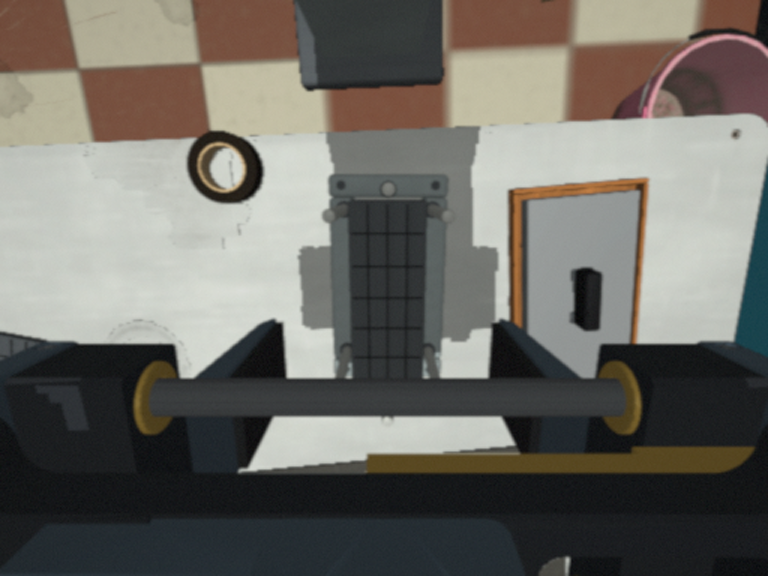

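View pics/t22.png

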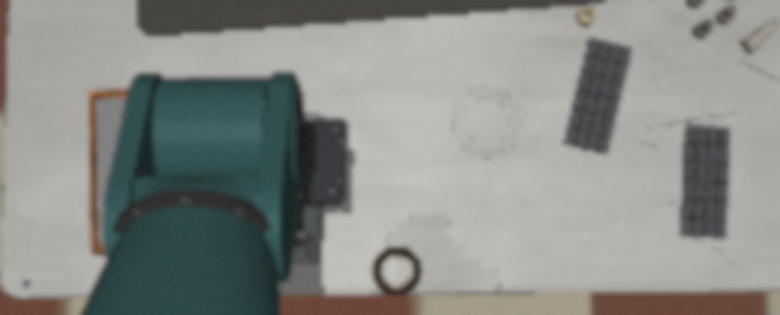

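Three are in and square. Plate D is next.

>>> {"op": "servo_tool", "data": {
  "rows": [
    [24,0,-54,0,0.03,0,-1],
    [48,0,-108,0,0.07,0,-1],
    [72,0,-162,0,0.1,0,-1],
    [96,0,-216,0,0.14,0,-1],
    [119,0,-270,0,0.17,0,-1]
  ]
}}

```text
time: 30.88
ee_pos: [608.4, -251.5, 208.1]
tool_rot: [0.703, -0.703, 0.076, -0.074]
force: [0.7, 0.2, -0.2]
gripper_width: 91.3
```

```bash
python3 - <<'E'
from h import *
st();a=-.25;print(go([611+38*np.cos(a),-338+38*np.sin(a),210],1.5708+a))
E
```

```text
t30.88 p [ 608.4 -251.5  208.1] yaw(z) 1.359 tilt [-0.002  0.001] F [ 0.7  0.2 -0.2] M [ 0.07 -0.01  0.01] w 91.3 q6 -1.79
[array([ 58.8,  -2.1, -85.5]), array([-0.0006,  0.0378, -0.0025])]
```

>>> {"op": "servo_tool", "data": {
  "rows": [
    [25,-1,-40,0,0.02,0,-1],
    [50,-1,-82,0,0.038,0,-1],
    [58,-1,-88,0,0.038,0,-1],
    [58,-1,-88,0,0.038,0,-1],
    [58,-1,-88,0,0.038,0,-1]
  ]
}}

```text
time: 31.5
ee_pos: [646.3, -346.7, 210.3]
tool_rot: [0.702, -0.701, 0.088, -0.087]
force: [-0.2, -0.3, 0.5]
gripper_width: 91.6
```

```bash
python3 - <<'E'
from h import *
st()
d=get_image("wrist");save("w23",d["image"],1.5)
E
```

```text
t31.50 p [ 646.3 -346.7  210.3] yaw(z) 1.323 tilt [-0.001  0.   ] F [-0.2 -0.3  0.5] M [-0.    0.    0.02] w 91.6 q6 -1.85
```

View pics/w23.png

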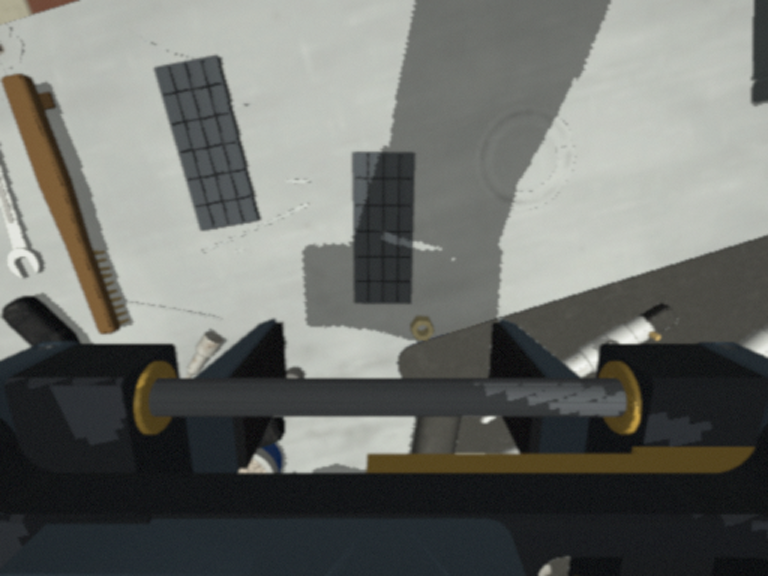

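```bash
python3 - <<'E'
from h import *
st()
d=get_image("wrist")
c,a=quad(d,[[352,152],[414.5,152.5],[412,303.5],[354,303]],8)
print(a,go([c[0]+.3,c[1]-1,19],a+np.pi/2))
quad(d,[[155,68],[219,56],[259,220],[202,230]],8)
E
```

```text
t31.55 p [ 646.4 -346.7  210.7] yaw(z) 1.323 tilt [-0.001  0.   ] F [-0.1 -0.  -0.4] M [0.01 0.02 0.05] w 91.6 q6 -1.85
c [ 608.7 -340.2] sides [ 51.5 129.   52.4 128.9] yaw -0.252 (short -0.256)
-0.2517885965741718 [array([-37.7, 192. ,  -3.8]), array([-0.0002,  0.0039, -0.0005])]
c [ 507.7 -461.4] sides [ 51.8 127.6  50.6 127.8] yaw -0.076 (short -0.082)
```

>>> {"op": "servo_tool", "data": {
  "rows": [
    [-37.5,60,-3.5,0,0.004,0,-1],
    [-37.5,120,-3.5,0,0.004,0,-1],
    [-37.5,165,-3.5,0,0.004,0,-1],
    [-37.5,185,-3.5,0,0.004,0,-1],
    [-37.5,191.5,-3.5,0,0.004,0,-1]
  ]
}}

```text
time: 32.22
ee_pos: [609.8, -341.8, 19.6]
tool_rot: [0.702, -0.701, 0.089, -0.089]
force: [-0.6, -0.6, 0.5]
gripper_width: 91.4
```

```bash
python3 - <<'E'
from h import *
st()
d=get_image("wrist");save("w24",d["image"],1.5)
E
```

```text
t32.23 p [ 609.8 -341.8   19.6] yaw(z) 1.318 tilt [-0.  0.] F [-0.6 -0.6  0.5] M [0.03 0.04 0.  ] w 91.4 q6 -1.86
```

View pics/w24.png

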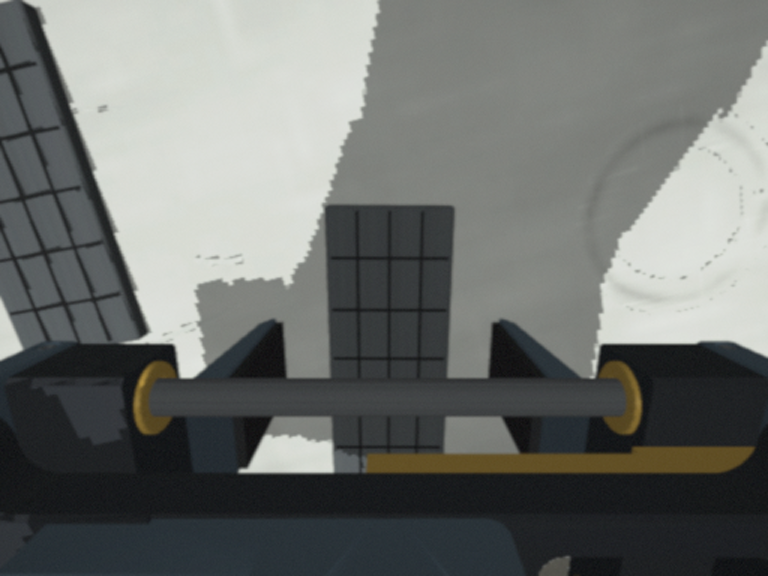

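Aligned (near edge row 206). Grip and lift.

>>> {"op": "servo_tool", "data": {
  "rows": [
    [0,0.3,0,0,0,0,1],
    [0,0.3,0,0,0,0,1],
    [0,0.3,0,0,0,0,1],
    [0,0.3,0,0,0,0,1],
    [0,0.3,0,0,0,0,1]
  ],
  "newtons": 45
}}

```text
time: 32.9
ee_pos: [609.8, -342.1, 19.7]
tool_rot: [0.701, -0.701, 0.089, -0.089]
force: [-0.5, 2.1, 4.5]
gripper_width: 51.1
```

>>> {"op": "servo_tool", "data": {
  "rows": [
    [0,0,0,0,0,0,1]
  ]
}}

```text
time: 33.02
ee_pos: [609.7, -342.1, 19.7]
tool_rot: [0.701, -0.701, 0.089, -0.089]
force: [-1.2, 1.7, 6.1]
gripper_width: 51.7
```

>>> {"op": "servo_tool", "data": {
  "rows": [
    [0,-5,0,0,0,0,1],
    [0,-30,0,0,0,0,1],
    [0,-80,0,0,0,0,1],
    [0,-135,0,0,0,0,1],
    [0,-165,0,0,0,0,1]
  ]
}}

```text
time: 33.65
ee_pos: [610.4, -342.7, 189.2]
tool_rot: [-0.701, 0.702, -0.088, 0.09]
force: [0.6, -0.0, -4.6]
gripper_width: 51.5
```

```bash
python3 - <<'E'
from h import *
st();print(go([501.5,25.4,184],1.53))
E
```

```text
t33.65 p [ 610.4 -342.7  189.2] yaw(z) 1.318 tilt [ 0.004 -0.001] F [ 0.6 -0.  -4.6] M [-0.02 -0.04  0.01] w 51.5 q6 -1.86
[array([-197.5,    4. ,  329.1]), array([ 0.0017, -0.212 ,  0.0038])]
```

>>> {"op": "servo_tool", "data": {
  "rows": [
    [-26,1,43,0,-0.03,0,1],
    [-53,2,88,0,-0.06,0,1],
    [-80,3,133,0,-0.09,0,1],
    [-107,3,178,0,-0.12,0,1],
    [-134,3,223,0,-0.15,0,1]
  ]
}}

```text
time: 34.28
ee_pos: [535.0, -91.3, 182.7]
tool_rot: [-0.706, 0.706, -0.036, 0.037]
force: [1.1, 0.4, -4.6]
gripper_width: 51.6
```

```bash
python3 - <<'E'
from h import *
st();print(go([501.5,25.4,184],1.53))
E
```

```text
t34.27 p [535.  -91.3 182.7] yaw(z) 1.469 tilt [ 0.001 -0.   ] F [ 1.1  0.4 -4.6] M [ 0.05 -0.1  -0.04] w 51.6 q6 -1.68
[array([-45.2,  -1.3, 112.7]), array([ 0.0002, -0.0613,  0.0014])]
```

>>> {"op": "servo_tool", "data": {
  "rows": [
    [-18,-1,45,0,-0.025,0,1],
    [-34,-1.5,85,0,-0.05,0,1],
    [-45,-1.5,113,0,-0.061,0,1],
    [-45,-1.5,113,0,-0.061,0,1],
    [-45,-1.5,113,0,-0.061,0,1]
  ]
}}

```text
time: 34.9
ee_pos: [502.8, 24.1, 183.7]
tool_rot: [-0.707, 0.707, -0.014, 0.015]
force: [0.7, -0.6, -3.9]
gripper_width: 51.6
```

>>> {"op": "servo_tool", "data": {
  "rows": [
    [0,0,0,0,0,0,1]
  ]
}}

```text
time: 35.02
ee_pos: [502.8, 23.7, 183.2]
tool_rot: [-0.707, 0.707, -0.015, 0.015]
force: [0.1, 0.3, -5.1]
gripper_width: 51.5
```

```bash
python3 - <<'E'
from h import *
st();print(go([501.5,25,184],1.53))
d=get_image("wrist");save("w25",d["image"],1.5)
E
```

```text
t35.02 p [502.8  23.7 183.2] yaw(z) 1.528 tilt [ 0.001 -0.   ] F [ 0.1  0.3 -5.1] M [-0.01 -0.01  0.03] w 51.5 q6 -1.53
[array([-1.3, -0.8,  1.3]), array([ 0.0001, -0.0019,  0.0005])]
```

View pics/w25.png

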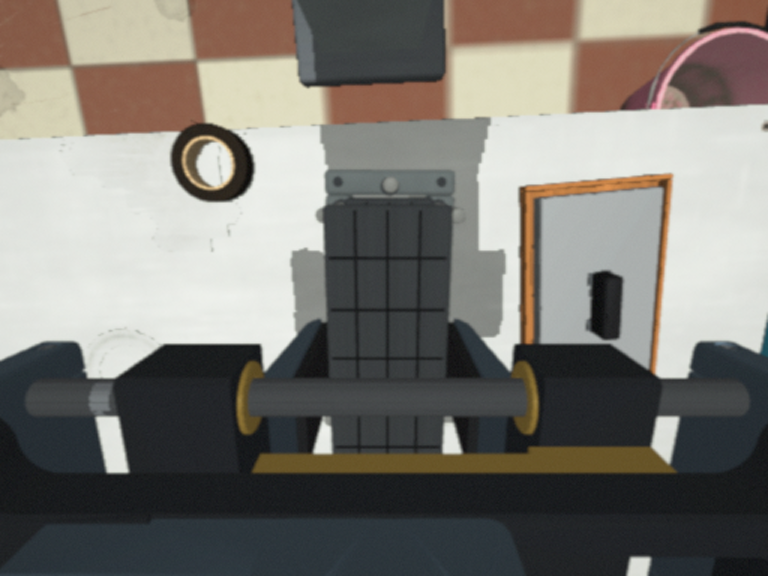

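>>> {"op": "servo_tool", "data": {
  "rows": [
    [-1.1,15,1.1,0,-0.002,0,1],
    [-1.1,33,1.1,0,-0.002,0,1],
    [-1.1,50,1.1,0,-0.002,0,1],
    [-1.1,63,1.1,0,-0.002,0,1],
    [-1.1,69,1.1,0,-0.002,0,1]
  ],
  "newtons": 25
}}

```text
time: 35.7
ee_pos: [501.0, 25.5, 112.7]
tool_rot: [-0.707, 0.707, -0.015, 0.014]
force: [0.3, 0.5, -3.4]
gripper_width: 51.6
```

>>> {"op": "servo_tool", "data": {
  "rows": [
    [0,0,0,0,0,0,1],
    [0,0.5,0,0,0,0,1]
  ]
}}

```text
time: 35.95
ee_pos: [501.8, 25.5, 113.8]
tool_rot: [0.707, -0.707, 0.014, -0.014]
force: [-0.5, 1.1, -4.0]
gripper_width: 51.2
```

>>> {"op": "servo_tool", "data": {
  "rows": [
    [0,1,0,0,0,0,1],
    [0,1.8,0,0,0,0,1]
  ]
}}

```text
time: 36.2
ee_pos: [501.6, 25.5, 111.8]
tool_rot: [-0.707, 0.707, -0.014, 0.014]
force: [0.4, -0.4, -5.0]
gripper_width: 51.5
```

>>> {"op": "servo_tool", "data": {
  "rows": [
    [0,0.5,0,0,0,0,1],
    [0,0.8,0,0,0,0,1]
  ]
}}

```text
time: 36.45
ee_pos: [501.5, 25.5, 111.1]
tool_rot: [-0.707, 0.707, -0.014, 0.014]
force: [-4.5, -0.2, 9.6]
gripper_width: 51.5
```

>>> {"op": "servo_tool", "data": {
  "rows": [
    [0,-0.1,0,0,0,0,1],
    [0,-0.3,0,0,0,0,0.2],
    [0,-0.3,0,0,0,0,-0.3],
    [0,-0.3,0,0,0,0,-0.6],
    [0,-0.3,0,0,0,0,-0.6]
  ]
}}

```text
time: 37.08
ee_pos: [501.5, 25.5, 111.1]
tool_rot: [0.707, -0.707, 0.014, -0.014]
force: [-0.3, -1.1, -0.4]
gripper_width: 72.5
```

>>> {"op": "servo_tool", "data": {
  "rows": [
    [0,-50,0,0,0,0,-0.6],
    [0,-92,0,0,0,0,-1],
    [0,-99,0,0,0,0,-1],
    [0,-99,0,0,0,0,-1]
  ]
}}

```text
time: 37.58
ee_pos: [501.4, 25.5, 210.0]
tool_rot: [0.707, -0.707, 0.014, -0.014]
force: [0.3, -0.2, -0.5]
gripper_width: 90.9
```

```bash
python3 - <<'E'
from h import *
st();a=-.08;print(go([508+38*np.cos(a),-461+38*np.sin(a),210],1.5708+a))
d=get_image("wrist");save("w26",d["image"],1.5)
d=get_image("top");save("t26",d["image"][130:235,110:370],3)
E
```

```text
t37.58 p [501.4  25.5 210. ] yaw(z) 1.531 tilt [0.001 0.   ] F [ 0.3 -0.2 -0.5] M [-0.01  0.02  0.04] w 90.9 q6 -1.53
[array([  63.9,    0. , -487.4]), array([-0.    ,  0.0402,  0.0006])]
```

View pics/w26.png

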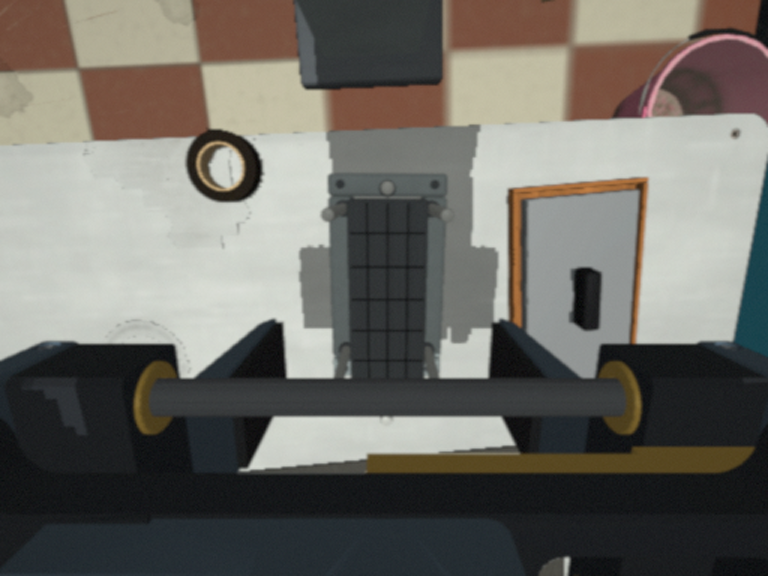

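View pics/t26.png

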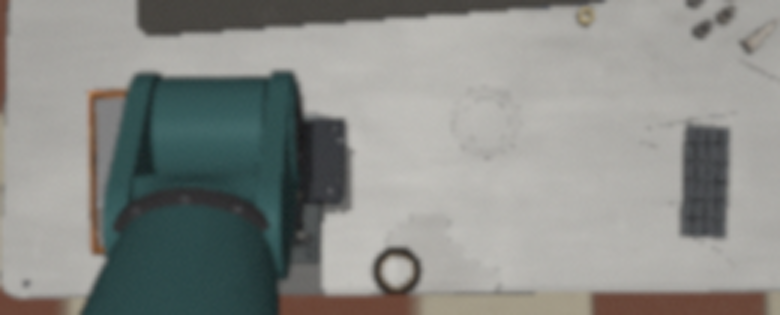

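Four plates are in. The last one, E, hasn't moved.

>>> {"op": "servo_tool", "data": {
  "rows": [
    [8,0,-60,0,0.01,0,-1],
    [16,0,-120,0,0.02,0,-1],
    [24,0,-180,0,0.03,0,-1],
    [32,0,-240,0,0.04,0,-1],
    [40,0,-300,0,0.04,0,-1]
  ]
}}

```text
time: 38.3
ee_pos: [528.8, -277.7, 208.4]
tool_rot: [0.707, -0.706, 0.029, -0.028]
force: [1.3, -0.5, 1.1]
gripper_width: 91.4
```

```bash
python3 - <<'E'
from h import *
st();a=-.08;print(go([508+38*np.cos(a),-461+38*np.sin(a),210],1.5708+a))
E
```

```text
t38.30 p [ 528.8 -277.7  208.4] yaw(z) 1.491 tilt [-0.002  0.001] F [ 1.3 -0.5  1.1] M [ 0.01 -0.08 -0.06] w 91.4 q6 -2.01
[array([  32. ,   -1.8, -184.4]), array([-0.001 , -0.0002, -0.0019])]
```

>>> {"op": "servo_tool", "data": {
  "rows": [
    [10,-1,-60,0,0,0,-1],
    [20,-1,-120,0,0,0,-1],
    [30,-1,-175,0,0,0,-1],
    [31,-1,-186,0,0,0,-1],
    [31,-1,-186,0,0,0,-1]
  ]
}}

```text
time: 38.92
ee_pos: [544.9, -463.4, 209.3]
tool_rot: [0.707, -0.706, 0.029, -0.028]
force: [-0.2, -0.4, -0.4]
gripper_width: 91.6
```

>>> {"op": "servo_tool", "data": {
  "rows": [
    [0,0,0,0,0,0,-1],
    [0,0,0,0,0,0,-1]
  ]
}}

```text
time: 39.17
ee_pos: [545.7, -462.5, 211.0]
tool_rot: [0.707, -0.706, 0.028, -0.028]
force: [0.1, 0.8, 0.0]
gripper_width: 91.4
```

```bash
python3 - <<'E'
from h import *
st()
d=get_image("wrist");save("w27",d["image"],1.5)
E
```

```text
t39.17 p [ 545.7 -462.5  211. ] yaw(z) 1.492 tilt [-0.  0.] F [0.1 0.8 0. ] M [ 0.04 -0.06  0.05] w 91.4 q6 -2.23
```

View pics/w27.png

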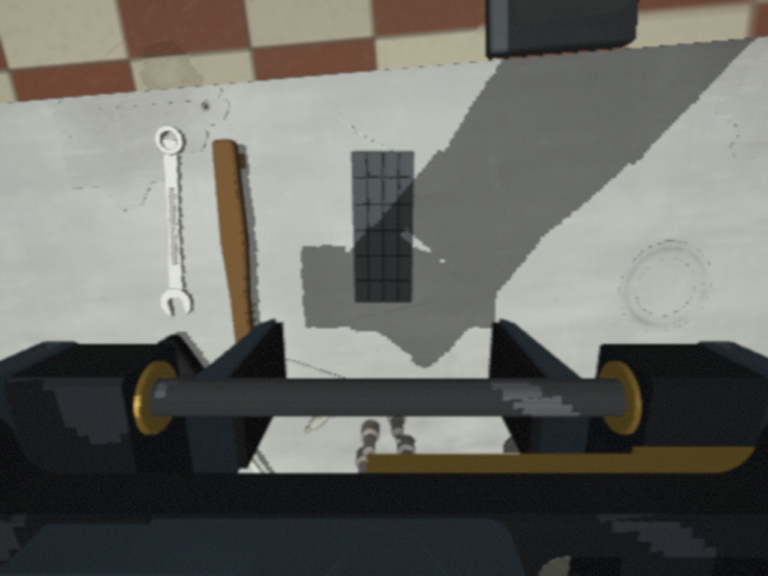

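```bash
python3 - <<'E'
from h import *
st()
d=get_image("wrist")
c,a=quad(d,[[351,152],[413.5,151.5],[412,302],[354,302]],8)
print(a,go([c[0]+.3,c[1]-1,19],a+np.pi/2))
E
```

```text
t39.23 p [ 545.7 -462.7  211.2] yaw(z) 1.492 tilt [-0.  0.] F [0.6 0.3 0.3] M [0.02 0.05 0.05] w 91.4 q6 -2.23
c [ 507. -463.] sides [ 51.5 128.6  52.4 128.2] yaw -0.076 (short -0.075)
-0.07632756559638552 [array([-38.3, 192.2,  -4.2]), array([ 0.0001, -0.0026,  0.0001])]
```

>>> {"op": "servo_tool", "data": {
  "rows": [
    [-38.3,60,-3.5,0,-0.002,0,-1],
    [-38.3,120,-3.5,0,-0.002,0,-1],
    [-38.3,165,-3.5,0,-0.002,0,-1],
    [-38.3,185,-3.5,0,-0.002,0,-1],
    [-38.3,192,-3.5,0,-0.002,0,-1]
  ]
}}

```text
time: 39.9
ee_pos: [507.3, -464.1, 18.9]
tool_rot: [0.707, -0.707, 0.027, -0.027]
force: [-0.2, 0.5, 0.0]
gripper_width: 91.1
```

```bash
python3 - <<'E'
from h import *
st()
d=get_image("wrist");save("w28",d["image"],1.5)
E
```

```text
t39.90 p [ 507.3 -464.1   18.9] yaw(z) 1.493 tilt [-0.  0.] F [-0.2  0.5  0. ] M [ 0.   -0.    0.01] w 91.1 q6 -2.27
```

View pics/w28.png

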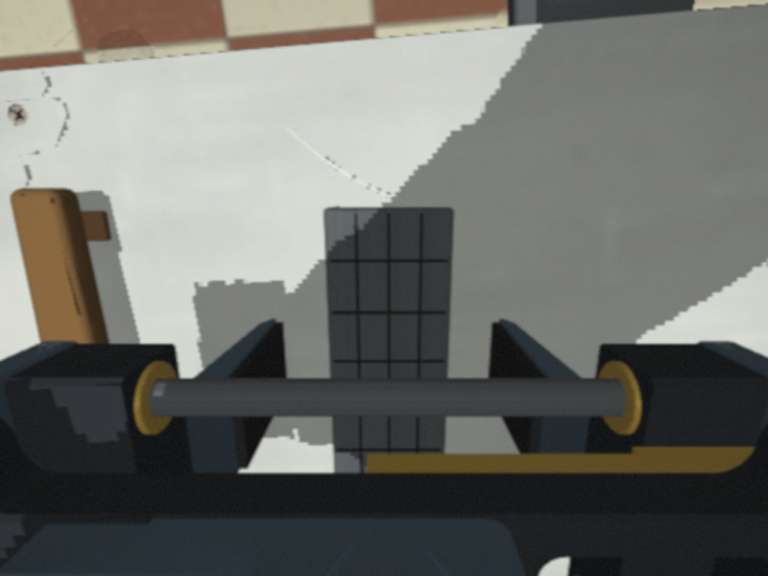

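>>> {"op": "servo_tool", "data": {
  "rows": [
    [0.8,-0.4,0,0,0,0,-0.9],
    [0.8,-0.4,0,0,0,0,1],
    [0.8,-0.4,0,0,0,0,1],
    [0.8,-0.4,0,0,0,0,1],
    [0.8,-0.4,0,0,0,0,1]
  ],
  "newtons": 45
}}

```text
time: 40.58
ee_pos: [507.9, -464.2, 19.6]
tool_rot: [0.707, -0.707, 0.028, -0.028]
force: [-0.1, 1.2, 4.0]
gripper_width: 51.6
```

>>> {"op": "servo_tool", "data": {
  "rows": [
    [0,0,0,0,0,0,1],
    [0,0,0,0,0,0,1],
    [0,0,0,0,0,0,1]
  ]
}}

```text
time: 40.95
ee_pos: [507.9, -464.2, 19.6]
tool_rot: [0.707, -0.707, 0.028, -0.027]
force: [-1.3, 0.9, 5.1]
gripper_width: 51.3
```

>>> {"op": "servo_tool", "data": {
  "rows": [
    [0,-5,0,0,0,0,1],
    [0,-30,0,0,0,0,1],
    [0,-80,0,0,0,0,1],
    [0,-135,0,0,0,0,1],
    [0,-165,0,0,0,0,1]
  ]
}}

```text
time: 41.58
ee_pos: [508.4, -464.8, 187.5]
tool_rot: [-0.706, 0.707, -0.027, 0.028]
force: [0.0, -0.0, -3.6]
gripper_width: 51.4
```

```bash
python3 - <<'E'
from h import *
st();print(go([501.5,25.4,184],1.53))
E
```

```text
t41.58 p [ 508.4 -464.8  187.5] yaw(z) 1.493 tilt [ 0.002 -0.002] F [ 0.  -0.  -3.6] M [ 0.03 -0.02 -0.02] w 51.4 q6 -2.27
[array([-44.9,   2.5, 488.2]), array([ 0.0019, -0.0369,  0.0021])]
```

>>> {"op": "servo_tool", "data": {
  "rows": [
    [-4,0,45,0,-0.005,0,1],
    [-9,0,95,0,-0.01,0,1],
    [-13,0,145,0,-0.015,0,1],
    [-18,0,195,0,-0.02,0,1],
    [-23,0,245,0,-0.025,0,1]
  ]
}}

```text
time: 42.2
ee_pos: [503.5, -216.7, 184.4]
tool_rot: [-0.707, 0.707, -0.019, 0.019]
force: [0.1, -0.1, -2.6]
gripper_width: 51.3
```

>>> {"op": "servo_tool", "data": {
  "rows": [
    [-4,0,45,0,0,0,1],
    [-9,0,90,0,-0.005,0,1],
    [-13,0,130,0,-0.01,0,1],
    [-13,0,150,0,-0.012,0,1]
  ]
}}

```text
time: 42.7
ee_pos: [498.3, -66.0, 184.4]
tool_rot: [0.707, -0.707, 0.014, -0.014]
force: [0.9, 0.5, -3.8]
gripper_width: 51.1
```

```bash
python3 - <<'E'
from h import *
st();print(go([501.5,25.4,184],1.53))
E
```

```text
t42.70 p [498.3 -66.  184.4] yaw(z) 1.531 tilt [-0.  0.] F [ 0.9  0.5 -3.8] M [-0.03 -0.    0.01] w 51.1 q6 -1.71
[array([-0.4,  0.4, 91.5]), array([-0.0001,  0.0014, -0.0002])]
```

>>> {"op": "servo_tool", "data": {
  "rows": [
    [0,0,40,0,0,0,1],
    [0,0,75,0,0,0,1],
    [0,0,92,0,0,0,1],
    [0,0,92,0,0,0,1],
    [0,0,92,0,0,0,1]
  ]
}}

```text
time: 43.32
ee_pos: [502.6, 23.5, 184.4]
tool_rot: [-0.707, 0.707, -0.015, 0.014]
force: [0.0, -0.1, -3.7]
gripper_width: 51.6
```

```bash
python3 - <<'E'
from h import *
st();print(go([501.5,25,184],1.53))
d=get_image("wrist");save("w29",d["image"],1.5)
E
```

```text
t43.33 p [502.6  23.5 184.4] yaw(z) 1.530 tilt [-0. -0.] F [ 0.  -0.1 -3.7] M [ 0.02 -0.01 -0.01] w 51.6 q6 -1.53
[array([-1.2,  0.4,  1.4]), array([ 0.0002, -0.0002, -0.0001])]
```

View pics/w29.png

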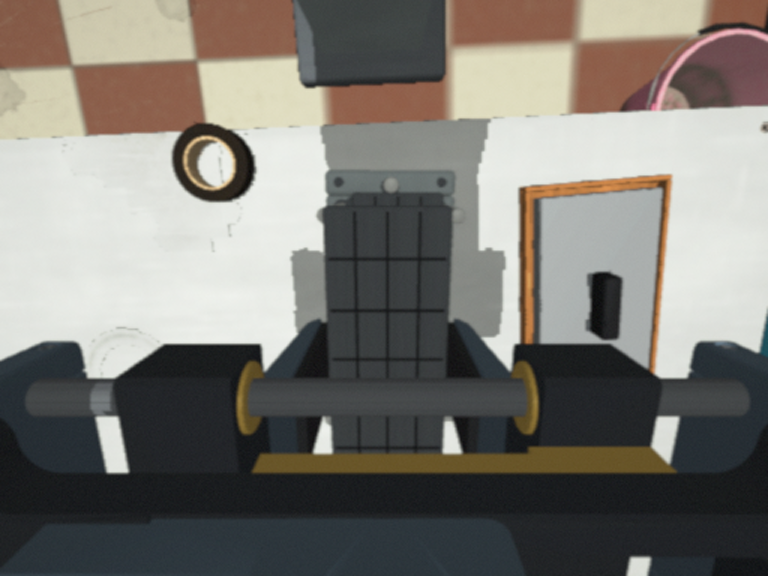

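>>> {"op": "servo_tool", "data": {
  "rows": [
    [-1.2,12,1.3,0,0,0,1],
    [-1.2,28,1.3,0,0,0,1],
    [-1.2,44,1.3,0,0,0,1],
    [-1.2,56,1.3,0,0,0,1],
    [-1.2,62,1.3,0,0,0,1]
  ],
  "newtons": 25
}}

```text
time: 44.0
ee_pos: [501.2, 25.5, 121.3]
tool_rot: [-0.707, 0.707, -0.015, 0.014]
force: [0.1, 0.2, -2.8]
gripper_width: 51.8
```

>>> {"op": "servo_tool", "data": {
  "rows": [
    [0,0,0,0,0,0,1],
    [0,0.5,0,0,0,0,1]
  ]
}}

```text
time: 44.25
ee_pos: [501.8, 25.6, 122.3]
tool_rot: [0.707, -0.707, 0.014, -0.015]
force: [0.7, -0.6, -2.8]
gripper_width: 52.0
```

>>> {"op": "servo_tool", "data": {
  "rows": [
    [0,1,0,0,0,0,1],
    [0,2,0,0,0,0,1]
  ]
}}

```text
time: 44.5
ee_pos: [501.7, 25.5, 120.1]
tool_rot: [-0.707, 0.707, -0.014, 0.015]
force: [-1.0, 0.7, -3.1]
gripper_width: 51.7
```

>>> {"op": "servo_tool", "data": {
  "rows": [
    [0,0.5,0,0,0,0,1],
    [0,1,0,0,0,0,1]
  ]
}}

```text
time: 44.75
ee_pos: [501.6, 25.5, 119.0]
tool_rot: [-0.707, 0.707, -0.014, 0.014]
force: [-3.1, -0.3, 7.5]
gripper_width: 51.5
```

Contact at 119.0. Release, retreat and look.

>>> {"op": "servo_tool", "data": {
  "rows": [
    [0,-0.1,0,0,0,0,1],
    [0,-0.2,0,0,0,0,0.2],
    [0,-0.2,0,0,0,0,-0.3],
    [0,-0.2,0,0,0,0,-0.6],
    [0,-0.2,0,0,0,0,-0.6]
  ]
}}

```text
time: 45.38
ee_pos: [501.6, 25.5, 119.2]
tool_rot: [-0.707, 0.707, -0.014, 0.015]
force: [-0.6, -0.2, -0.1]
gripper_width: 72.5
```

>>> {"op": "servo_tool", "data": {
  "rows": [
    [0,-50,0,0,0,0,-0.6],
    [0,-90,0,0,0,0,-1],
    [0,-111,0,0,0,0,-1],
    [0,-111,0,0,0,0,-1]
  ]
}}

```text
time: 45.88
ee_pos: [502.4, 25.6, 231.5]
tool_rot: [0.707, -0.707, 0.013, -0.015]
force: [0.4, 0.6, -0.3]
gripper_width: 91.5
```

```bash
python3 - <<'E'
from h import *
st();print(go([545,190.7,210],1.619))
d=get_image("wrist");save("w30",d["image"],1.5)
d=get_image("top");save("t30",d["image"][130:235,110:370],3)
E
```

```text
t45.88 p [502.4  25.6 231.5] yaw(z) 1.530 tilt [0.003 0.   ] F [ 0.4  0.6 -0.3] M [0.01 0.   0.01] w 91.5 q6 -1.53
[array([ 35.8,  21.7, 166.7]), array([ 0.    , -0.0889,  0.0031])]
```

View pics/w30.png

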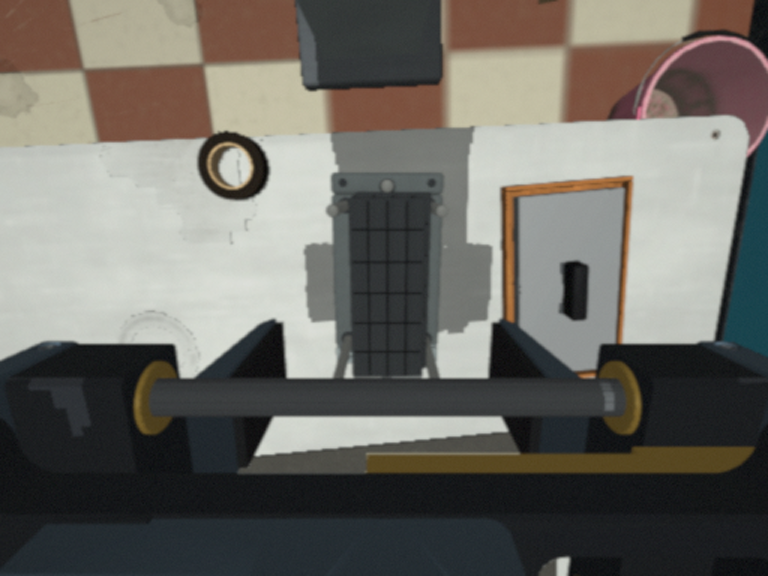

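View pics/t30.png

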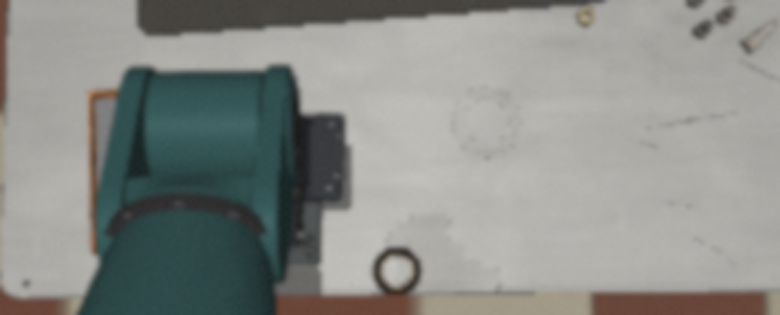

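>>> {"op": "servo_tool", "data": {
  "rows": [
    [4,0,45,0,-0.03,0,-1],
    [8,0,95,0,-0.06,0,-1],
    [12,0,145,0,-0.089,0,-1],
    [15.5,21,166,0,-0.089,0,-1],
    [15.5,21,166,0,-0.089,0,-1]
  ]
}}

```text
time: 46.6
ee_pos: [522.4, 191.4, 206.4]
tool_rot: [-0.706, 0.707, 0.016, -0.019]
force: [-0.1, -0.2, -0.2]
gripper_width: 90.8
```

>>> {"op": "servo_tool", "data": {
  "rows": [
    [0,0,0,0,0,0,-1],
    [0,0,0,0,0,0,-1]
  ]
}}

```text
time: 46.85
ee_pos: [523.9, 190.0, 209.4]
tool_rot: [0.707, -0.707, -0.017, 0.017]
force: [0.6, -0.2, 1.3]
gripper_width: 91.0
```

```bash
python3 - <<'E'
from h import *
st();print(go([524.5,190.8,41],1.619))
d=get_image("wrist");save("w31",d["image"],1.5)
E
```

```text
t46.85 p [523.9 190.  209.4] yaw(z) 1.618 tilt [0. 0.] F [ 0.6 -0.2  1.3] M [0.05 0.   0.03] w 91.0 q6 -1.31
[array([  0.6, 168.4,   0.8]), array([-0.    , -0.001 ,  0.0002])]
```

View pics/w31.png

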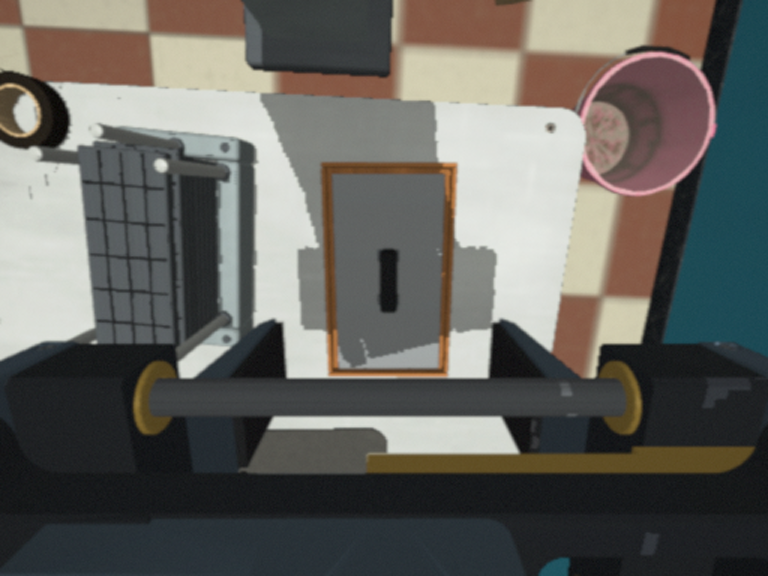

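>>> {"op": "servo_tool", "data": {
  "rows": [
    [0.5,60,0.5,0,0,0,-1],
    [0.5,115,0.5,0,0,0,-1],
    [0.5,150,0.5,0,0,0,-1],
    [0.5,164,0.5,0,0,0,-1],
    [0.5,168,0.5,0,0,0,-1]
  ]
}}

```text
time: 47.52
ee_pos: [524.6, 191.1, 41.4]
tool_rot: [0.707, -0.707, -0.017, 0.017]
force: [-0.1, 0.1, 0.8]
gripper_width: 91.1
```

>>> {"op": "servo_tool", "data": {
  "rows": [
    [0,0,0,0,0,0,1],
    [0,0,0,0,0,0,1],
    [0,0,0,0,0,0,1],
    [0,0,0,0,0,0,1],
    [0,0,0,0,0,0,1]
  ],
  "newtons": 40
}}

```text
time: 48.15
ee_pos: [524.3, 191.3, 41.3]
tool_rot: [0.707, -0.707, -0.017, 0.017]
force: [0.4, -0.4, 0.3]
gripper_width: 44.0
```

>>> {"op": "servo_tool", "data": {
  "rows": [
    [0,0,0,0,0,0,1],
    [0,0,0,0,0,0,1],
    [0,0,0,0,0,0,1],
    [0,0,0,0,0,0,1],
    [0,0,0,0,0,0,1]
  ]
}}

```text
time: 48.78
ee_pos: [524.2, 191.3, 41.1]
tool_rot: [-0.707, 0.707, 0.017, -0.017]
force: [-0.4, 0.4, -0.7]
gripper_width: 14.0
```

```bash
python3 - <<'E'
from h import *
st()
d=get_image("wrist");save("w32",d["image"],1.5)
E
```

```text
t48.77 p [524.2 191.3  41.1] yaw(z) 1.619 tilt [-0. -0.] F [-0.4  0.4 -0.7] M [ 0.05 -0.04 -0.01] w 14.0 q6 -1.31
```

View pics/w32.png

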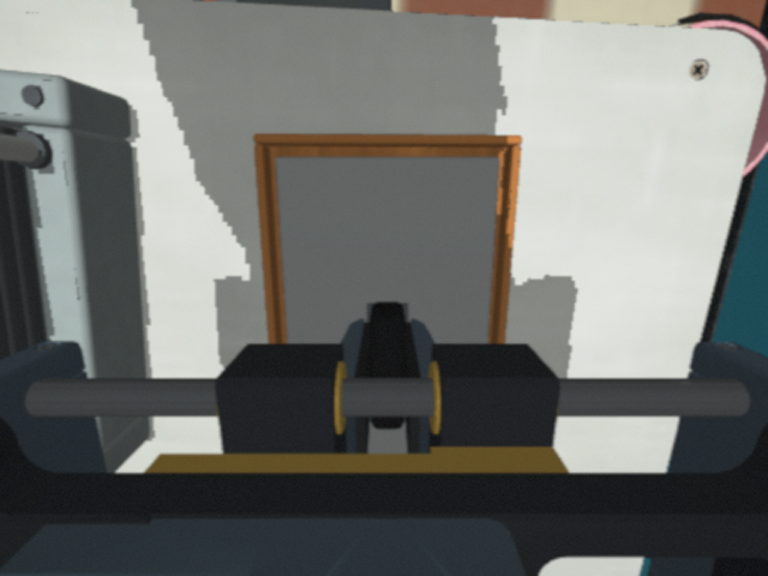

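>>> {"op": "servo_tool", "data": {
  "rows": [
    [0,-5,0,0,0,0,1],
    [0,-40,0,0,0,0,1],
    [0,-90,0,0,0,0,1],
    [0,-140,0,0,0,0,1],
    [0,-165,0,0,0,0,1]
  ]
}}

```text
time: 49.45
ee_pos: [524.9, 191.5, 209.1]
tool_rot: [0.707, -0.707, -0.018, 0.016]
force: [0.2, 0.9, -2.7]
gripper_width: 14.1
```

```bash
python3 - <<'E'
from h import *
st();print(go([501.8,25.3,205],1.531))
E
```

```text
t49.45 p [524.9 191.5 209.1] yaw(z) 1.619 tilt [0.003 0.001] F [ 0.2  0.9 -2.7] M [ 0.07  0.   -0.02] w 14.1 q6 -1.31
[array([ -31.1,    3.9, -164.9]), array([-0.0009,  0.088 ,  0.0029])]
```

>>> {"op": "servo_tool", "data": {
  "rows": [
    [-8,1,-45,0,0.03,0,1],
    [-16,2,-90,0,0.06,0,1],
    [-25,2,-135,0,0.088,0,1],
    [-31,2,-165,0,0.088,0,1],
    [-31,2,-165,0,0.088,0,1]
  ]
}}

```text
time: 50.08
ee_pos: [500.7, 23.5, 204.3]
tool_rot: [-0.707, 0.707, -0.015, 0.015]
force: [0.6, 0.8, -3.2]
gripper_width: 13.7
```

>>> {"op": "servo_tool", "data": {
  "rows": [
    [0,0,0,0,0,0,1],
    [0,0,0,0,0,0,1],
    [0,0,0,0,0,0,1]
  ]
}}

```text
time: 50.45
ee_pos: [501.3, 25.6, 204.1]
tool_rot: [0.707, -0.707, 0.014, -0.014]
force: [0.1, -1.1, -2.4]
gripper_width: 13.6
```

```bash
python3 - <<'E'
from h import *
st();print(go([501.8,25.3,170],1.531))
d=get_image("wrist");save("w33",d["image"],1.5)
E
```

```text
t50.45 p [501.3  25.6 204.1] yaw(z) 1.532 tilt [-0.  0.] F [ 0.1 -1.1 -2.4] M [ 0.05 -0.01 -0.02] w 13.6 q6 -1.53
[array([ 0.6, 34.1, -0.3]), array([-0.    ,  0.001 , -0.0001])]
```

View pics/w33.png

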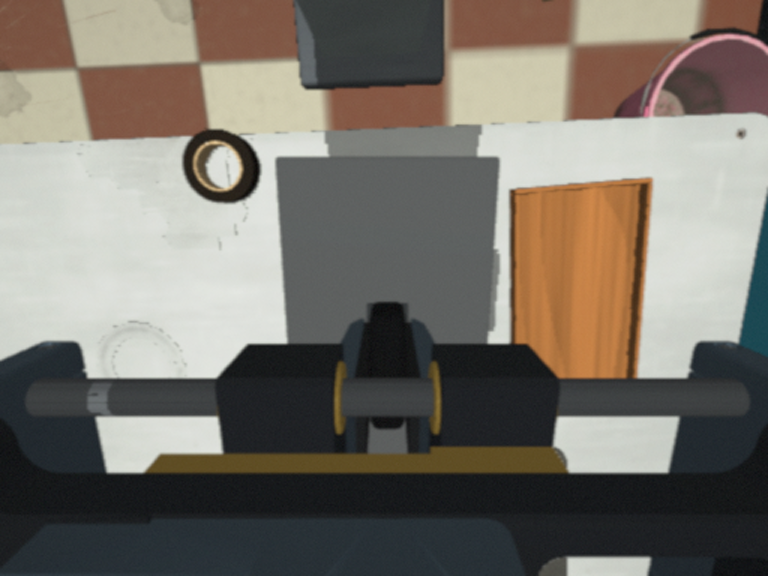

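>>> {"op": "servo_tool", "data": {
  "rows": [
    [0.5,12,-0.3,0,0,0,1],
    [0.5,24,-0.3,0,0,0,1],
    [0.5,32,-0.3,0,0,0,1],
    [0.5,36,-0.3,0,0,0,1],
    [0.5,36,-0.3,0,0,0,1]
  ]
}}

```text
time: 51.12
ee_pos: [501.6, 24.7, 167.8]
tool_rot: [-0.707, 0.707, -0.014, 0.014]
force: [0.0, -1.0, -2.3]
gripper_width: 14.0
```

>>> {"op": "servo_tool", "data": {
  "rows": [
    [0,1.5,0,0,0,0,1],
    [0,3,0,0,0,0,1]
  ]
}}

```text
time: 51.38
ee_pos: [501.9, 24.7, 165.3]
tool_rot: [0.707, -0.707, 0.014, -0.014]
force: [-0.7, 0.7, -2.0]
gripper_width: 13.9
```

>>> {"op": "servo_tool", "data": {
  "rows": [
    [0,1.2,0,0,0,0,1],
    [0,2.4,0,0,0,0,1]
  ]
}}

```text
time: 51.62
ee_pos: [501.8, 24.7, 162.7]
tool_rot: [-0.707, 0.707, -0.014, 0.014]
force: [-0.7, 0.2, -2.7]
gripper_width: 13.7
```

Skirt is past the rod tops with no contact.

>>> {"op": "servo_tool", "data": {
  "rows": [
    [0,1.5,0,0,0,0,1],
    [0,3,0,0,0,0,1],
    [0,4.5,0,0,0,0,1]
  ]
}}

```text
time: 52.0
ee_pos: [501.7, 24.7, 158.1]
tool_rot: [-0.707, 0.707, -0.014, 0.014]
force: [0.1, -0.6, -2.2]
gripper_width: 13.5
```

>>> {"op": "servo_tool", "data": {
  "rows": [
    [0,1.5,0,0,0,0,1],
    [0,3,0,0,0,0,1],
    [0,4,0,0,0,0,1]
  ]
}}

```text
time: 52.38
ee_pos: [501.7, 24.7, 154.1]
tool_rot: [-0.707, 0.707, -0.014, 0.014]
force: [-1.3, 0.8, -2.3]
gripper_width: 13.6
```

>>> {"op": "servo_tool", "data": {
  "rows": [
    [0,1,0,0,0,0,1],
    [0,2,0,0,0,0,1]
  ]
}}

```text
time: 52.62
ee_pos: [501.7, 24.7, 152.2]
tool_rot: [-0.707, 0.707, -0.014, 0.014]
force: [0.2, -0.1, -2.9]
gripper_width: 13.6
```

>>> {"op": "servo_tool", "data": {
  "rows": [
    [0,0.5,0,0,0,0,1],
    [0,0.8,0,0,0,0,1]
  ]
}}

```text
time: 52.88
ee_pos: [501.8, 24.7, 151.4]
tool_rot: [0.707, -0.707, 0.014, -0.014]
force: [-0.8, -0.1, -2.7]
gripper_width: 13.6
```

>>> {"op": "servo_tool", "data": {
  "rows": [
    [0,0.4,0,0,0,0,1],
    [0,0.6,0,0,0,0,1]
  ]
}}

```text
time: 53.12
ee_pos: [501.8, 24.7, 151.1]
tool_rot: [-0.707, 0.707, -0.014, 0.014]
force: [-3.3, 0.0, 5.6]
gripper_width: 13.7
```

Seated at the original height (151.1). Release and back off.

>>> {"op": "servo_tool", "data": {
  "rows": [
    [0,-0.1,0,0,0,0,0.7],
    [0,-0.1,0,0,0,0,0.3],
    [0,-0.1,0,0,0,0,-0.2],
    [0,-0.1,0,0,0,0,-0.4],
    [0,-0.1,0,0,0,0,-0.4]
  ]
}}

```text
time: 53.75
ee_pos: [501.8, 24.7, 150.9]
tool_rot: [-0.707, 0.707, -0.014, 0.014]
force: [0.8, -0.3, 0.4]
gripper_width: 50.7
```

>>> {"op": "servo_tool", "data": {
  "rows": [
    [0,-30,0,0,0,0,-0.4],
    [0,-70,0,0,0,0,-0.6],
    [0,-109,0,0,0,0,-1],
    [0,-109,0,0,0,0,-1],
    [0,-109,0,0,0,0,-1]
  ]
}}

```text
time: 54.38
ee_pos: [501.4, 24.7, 259.3]
tool_rot: [-0.707, 0.707, -0.014, 0.014]
force: [-0.6, 0.4, 0.5]
gripper_width: 91.2
```

```bash
python3 - <<'E'
from h import *
st()
d=get_image("wrist");save("w34",d["image"],1.5)
d=get_image("scene");save("s34",d["image"][130:230,130:270],5)
E
```

```text
t54.38 p [501.4  24.7 259.3] yaw(z) 1.531 tilt [-0.001 -0.   ] F [-0.6  0.4  0.5] M [0.04 0.01 0.03] w 91.2 q6 -1.53
```

View pics/w34.png

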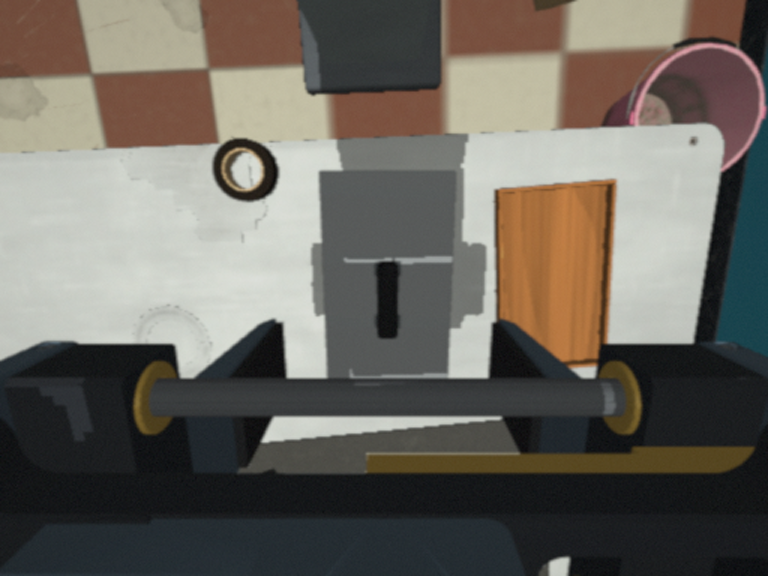

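View pics/s34.png

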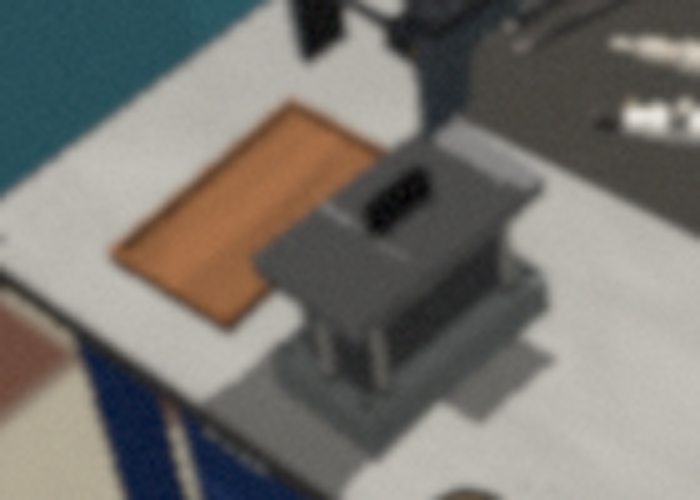

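```bash
python3 - <<'E'
from h import *
print(finish_job()); st()
E
```

```text
the job is handed in; nothing more can be done
None
the job is handed in; nothing more can be done
```

I parked the cover flat in its tray, laid all five loose plates on the pile, and put the cover back over the rods. The job was handed in at about 54 s of the 210 s allowed.

**Plates:** I lowered each plate in small steps until the force reading changed, then let go.
- The pile was about 67 mm high at the start. Each plate touched about 8 mm above the one before, so it should now stand near 107 mm.
- The first plate overshot slightly and read 33 N for a moment before I backed off. The other four touched at 7 to 10 N.

**Cover:** Setting it down in the tray also peaked briefly, at about 28 N. Back on the magazine, the skirt passed the rods without contact. It seated within about 0.2 mm of its original height at about 6 N.

**Last checks:** The final wrist and scene pictures show the cover level and square, the tray empty, no plates in view on the bench, and the open gripper clear above. The last top picture that shows the whole plate area, taken before I fetched the cover, shows no plate left on the bench. I saw no plate get knocked aside.

**Disagreements:** The wrist camera read about 1 to 2 mm off sideways compared with where the gripper centred on things. Before the first contact, the camera estimates of pile height ranged from about 58 to 70 mm. I relied on the felt contact height and on rod-to-plate alignment within single pictures instead.

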